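Close a filter housing with quarter-turn studs and clamp bolts

ROBOT

A 7-joint arm with a two-finger parallel gripper is mounted at the origin on a cart in front of the work surface, level with it; the furniture and walls round the work are solid. World frame = base frame: x ahead of the robot, y to its left, z up, the work surface at z = 0. Lengths are in m, angles in rad, forces in N, time in s.
With the tool pointing down it reaches from about 0.425 to 0.925 m from the base axis. Payload 6.8 kg.
Tool frame: the origin (TCP) lies midway between the tips of the shut fingers; the grasp point (between the pads) lies 19 mm behind it; x points along the fingers, y is the direction in which the jaws open and shut, and the axes are right-handed (so a half turn about x gives the same grasp; the last joint's range is limited). The gripper opens to 85 mm and grips with 20 to 120 N. Pads are 22 mm wide; open, the fingers measure 114 mm over their backs; the gripper's body (76 mm by 85 mm) begins 54 mm behind the grasp point. The pads swing forward as they close: fully open they stand 13 mm farther back than shut.
Start: joints at [1.157, 0.477, 0.022, 1.555, -0.011, 1.109, -0.083], TCP at [0.203, -0.644, 0.231] pointing down, gripper open.
Joint ranges: [-2.96, 2.96], [-0.34, 2.1], [-1.41, 1.46], [0.24, 2.44], [-1.37, 4.51], [0.17, 1.92], [-2.96, 2.96]. Speed limits (rad/s): [2.39, 2.39, 3.14, 3.14, 3.14, 3.14, 3.14].

INTERFACE

Orientations are given as a rotation vector (axis times angle).
In Python, from bench import r gives the robot as it stands.
- The arm moves only by the tool carry_out, never from a script. Its argument "targets" is one flat list of numbers, 7 for each row, row after row: the finger opening in m, from 0 to 0.0854, then the shift along the tool's x, y, z in m, then the turn, a rotation vector about the tool's x, y, z in units of 5 degrees (1.0 is 5 degrees). A call has 1 to 12 rows; each row is the pose to reach, as a shift and turn from the pose measured when the call began, along the tool's axes at that moment; what a row does not reach only later rows make up. A row lasts 1/8 s, in which the tool goes at most 62.5 mm and 10.7 degrees, less where a joint would pass 70% of its speed; a pose out of reach is approached as far as the arm can. A call with a gripper value outside its range is refused whole. The fingers move at their own pace and stop on an object; "squeeze" is the grip in N (left out, the last holds). Time passes only in rows, so rows that repeat a pose let the fingers close. It gives the time, the measured TCP pose, the force and the opening at its end, in the units of the state.
- r.get_obs(): the state, without advancing time (a new reading comes with each control period).
- r.grab_frame(name): name is "scene" or "top" or "wrist"; returns the picture (420x560x3 uint8, blue, green, red); there is no depth.
- r.camera_info(name): a dict with "fx", "fy", "cx", "cy" (pixels), "D" ([k1, k2, p1, p2, k3] as OpenCV has them; the pictures are not rectified), "xyz" and "orientation" of the camera in the world. Camera axes: x right, y up, looking along -z (the intrinsics and any distortion apply to the point x, -y, -z); pixel columns grow to the right and rows downward; lengths in m; the calibration is good to about 2 mm. A picture is of the moment at which its call begins: read the wrist's pose just before it. camera_info takes no time and is no camera call; for the wrist camera it gives the pose at the moment of the call.
- r.hand_in(): hands the job in, once; it reports no verdict.
The state is a dict: "clock": time; "joints": joint angles; "qvel": joint speeds; "tau": joint torques, N m; "tcp_pos": TCP position; "orientation": TCP orientation; "contact_force": force on the tool from outside, world axes, zero at the start; "moment": the same for the moment, N m; "grip_width": finger opening in m.
Only numpy, scipy, OpenCV 4.12 (cv2) and the standard library are available. Lean on these libraries where they do the work, as an engineer would, in place of code of your own. Each camera call takes 0.05 s, during which the arm holds its last target. There are 200 camera calls.

TASK

Close the filter housing: lay the loose cover on it, flat between its lips with the tail between the two hand bolts. Then fit every stud that stands in the rack into a slot of its own (any slot): line its cross bar up with the slot, push it in against the spring until the flange lands, turn it a quarter turn clockwise and let it spring up into its lock. When all studs are locked, turn both hand bolts to their end stops, so that their toes swing round from outside over the cover; leave the oil can, chisel and spanner where they lie.

Things in the scene. Friction and masses are not known exactly. Their poses are not given: they have to be found in the camera images.
- housing: Grey filter housing, a low open steel box fixed to the bench, 136 x 200 mm, frame top 55 mm up, white filter pleats inside; a packing block 0.12 m high stands left of its far end. Origin: centre of its underside. Long side along its y; the two bolts stand at its +x corners. Its three receptacles lie at (x, y) = (34, 0), (-26, 60), (-26, -60) mm.
- seat (a point): Centre of the cover's seat, on top of the housing frame, 55 mm above the bench; axes as the housing's. The cover belongs with its origin here and its axes along these. Five steel lips, 10 mm high and flaring outwards, guide the cover's front, sides and tail with about 2 mm of play at their foot.
- cover: Loose T-shaped aluminium cover plate, 4 mm thick, about 0.3 kg, lying handle up, left of a long casting (in the way, up to 0.23 m high, its nose 0.5 m ahead of the robot). Origin: centre of its underside. Wide part: x -56 to 8 mm, 180 mm wide in y; tail: x 8 to 62 mm, 90 mm wide. Round holes, 42 mm diameter, at (x, y) = (34, 0), (-26, 60), (-26, -60) mm, over the slots when seated.
- cover_handle (a point): Middle of the cover's dark bar handle, 26 mm above the cover's underside, at x = -22 mm of the cover; axes as the cover's. The bar is 44 mm long along y, 12 mm thick along x, from 18 to 32 mm above the cover's underside; two feet carry it at y = +16 and -16 mm.
- rack: Low grey stud rack fixed to the bench, 54 x 184 mm, 26 mm high, with three square wells, 34 mm wide, in a row along its y at y = 65, 0 and -65 mm. A stud stands in a well with its flange on the rack's top, turned any way, with some side play. Origin: centre of its underside.
- stud_1: Quarter-turn stud, upright, z up, 0.08 kg; may be absent; all alike. Origin: centre of its underside. Upwards: cross bar 28 (x) x 9 (y) mm, 7 mm high; round shank, 8.4 mm diameter, up to 19.5 mm; round flange, 52 mm diameter, from 19.5 to 24.5 mm; dark upright thumb grip 34 mm long along x, 10 mm thick along y, up to 60.5 mm. Half a turn makes no difference.
- stud_2: Quarter-turn stud, upright, z up, 0.08 kg; may be absent; all alike. Origin: centre of its underside. Upwards: cross bar 28 (x) x 9 (y) mm, 7 mm high; round shank, 8.4 mm diameter, up to 19.5 mm; round flange, 52 mm diameter, from 19.5 to 24.5 mm; dark upright thumb grip 34 mm long along x, 10 mm thick along y, up to 60.5 mm. Half a turn makes no difference.
- stud_3: Quarter-turn stud, upright, z up, 0.08 kg; may be absent; all alike. Origin: centre of its underside. Upwards: cross bar 28 (x) x 9 (y) mm, 7 mm high; round shank, 8.4 mm diameter, up to 19.5 mm; round flange, 52 mm diameter, from 19.5 to 24.5 mm; dark upright thumb grip 34 mm long along x, 10 mm thick along y, up to 60.5 mm. Half a turn makes no difference.
- slot_a_mouth (a point): Centre of a receptacle's mouth at its top face, 54 mm above the bench: near the bolt side, under the tail. Its slot, 32.5 mm long along this point's x and 13 mm wide along y, is seen through the cover's hole; each receptacle is turned its own way. A stud enters with its bar along x (either way round). From 3 mm depth a sprung plunger pushes back (2.5 N, 0.3 N more per mm).
- slot_b_mouth (a point): Centre of a receptacle's mouth at its top face, 54 mm above the bench: the housing's +y end. Its slot, 32.5 mm long along this point's x and 13 mm wide along y, is seen through the cover's hole; each receptacle is turned its own way. Pushed in until its flange lands on the cover (stud origin 14.5 mm below the mouth), a stud can turn CLOCKWISE from above a quarter turn to a stop; not the other way.
- slot_c_mouth (a point): Centre of a receptacle's mouth at its top face, 54 mm above the bench: the housing's -y end. Its slot, 32.5 mm long along this point's x and 13 mm wide along y, is seen through the cover's hole; each receptacle is turned its own way. Let go after the turn, a stud springs up 4 mm into a groove along y: locked, its origin 10.5 mm below the mouth. Let go unturned, it springs out.
- bolt_left (a joint): Captive hand bolt at the housing's (x, y) = (38, 72) mm: 0 fully open (start 0 to 0.4), grows as it turns CLOCKWISE seen from above, hard stop at 2.2 rad, where its toe points to the other bolt and lies over the cover's tail. Stays where it is left; 0.06 N m of friction.
- bolt_right (a joint): The mirrored hand bolt at the housing's (x, y) = (38, -72) mm: 0 fully open (start 0 to 0.4), grows as it turns COUNTERCLOCKWISE seen from above, hard stop at 2.2 rad, where its toe lies over the cover's tail. Stays where it is left; 0.06 N m of friction.
- bolt_left_bar (a point): Point on the left hand bolt's axis, 93.5 mm above the bench, in its dark upright bar: 42 mm long along this point's x, 10 mm thick along y, from 74.5 to 104.5 mm above the bench. Below it a flat steel toe, 42 mm long, points along +x, 61.5 to 66.5 mm above the bench. Axes turn with the bolt.
- bolt_right_bar (a point): The same point on the right hand bolt, of the same sizes; its toe too points along +x of this point.
- oil_can: Bystander: green oil can, 62 x 72 x 123 mm. Origin under its centre. (Right of it a fixed post, 0.36 m high, stands at x = 0.40 to 0.51, y = 0.15 to 0.23 m.)
- cold_chisel: Bystander: cold chisel, 165 mm long along its y, 19 x 15 mm, lying flat. Origin: centre of its underside.
- spanner_17: Bystander: spanner, 224 mm long along its y, 36 mm wide, 8 mm thick, lying flat. Origin: centre of its underside.

How it is judged:
On the way, in this order (a step that is already met when the one before it is completed fails the run):
1. the cover lies in its seat (horizontal distance between cover and seat below 0.006 m and z of cover in the frame of seat between -0.002 and 0.003 m and angle between cover's own z axis and vertical below 0.04 rad and angle between the x axis of cover and the x axis of seat, either way round below 0.06 rad and horizontal distance between cover_handle and bolt_left_bar above 0.084 m and horizontal distance between cover_handle and bolt_right_bar above 0.084 m), for 0.2 s.
2. every stud present is locked in a slot (((horizontal distance between stud_1 and slot_a_mouth below 0.005 m and angle between the x axis of stud_1 and the y axis of slot_a_mouth, either way round below 0.22 rad and z of stud_1 in the frame of slot_a_mouth between -0.0125 and -0.0085 m and angle between stud_1's own z axis and vertical below 0.1 rad) or (horizontal distance between stud_1 and slot_b_mouth below 0.005 m and angle between the x axis of stud_1 and the y axis of slot_b_mouth, either way round below 0.22 rad and z of stud_1 in the frame of slot_b_mouth between -0.0125 and -0.0085 m and angle between stud_1's own z axis and vertical below 0.1 rad) or (horizontal distance between stud_1 and slot_c_mouth below 0.005 m and angle between the x axis of stud_1 and the y axis of slot_c_mouth, either way round below 0.22 rad and z of stud_1 in the frame of slot_c_mouth between -0.0125 and -0.0085 m and angle between stud_1's own z axis and vertical below 0.1 rad)) and ((horizontal distance between stud_2 and slot_a_mouth below 0.005 m and angle between the x axis of stud_2 and the y axis of slot_a_mouth, either way round below 0.22 rad and z of stud_2 in the frame of slot_a_mouth between -0.0125 and -0.0085 m and angle between stud_2's own z axis and vertical below 0.1 rad) or (horizontal distance between stud_2 and slot_b_mouth below 0.005 m and angle between the x axis of stud_2 and the y axis of slot_b_mouth, either way round below 0.22 rad and z of stud_2 in the frame of slot_b_mouth between -0.0125 and -0.0085 m and angle between stud_2's own z axis and vertical below 0.1 rad) or (horizontal distance between stud_2 and slot_c_mouth below 0.005 m and angle between the x axis of stud_2 and the y axis of slot_c_mouth, either way round below 0.22 rad and z of stud_2 in the frame of slot_c_mouth between -0.0125 and -0.0085 m and angle between stud_2's own z axis and vertical below 0.1 rad)) and ((horizontal distance between stud_3 and slot_a_mouth below 0.005 m and angle between the x axis of stud_3 and the y axis of slot_a_mouth, either way round below 0.22 rad and z of stud_3 in the frame of slot_a_mouth between -0.0125 and -0.0085 m and angle between stud_3's own z axis and vertical below 0.1 rad) or (horizontal distance between stud_3 and slot_b_mouth below 0.005 m and angle between the x axis of stud_3 and the y axis of slot_b_mouth, either way round below 0.22 rad and z of stud_3 in the frame of slot_b_mouth between -0.0125 and -0.0085 m and angle between stud_3's own z axis and vertical below 0.1 rad) or (horizontal distance between stud_3 and slot_c_mouth below 0.005 m and angle between the x axis of stud_3 and the y axis of slot_c_mouth, either way round below 0.22 rad and z of stud_3 in the frame of slot_c_mouth between -0.0125 and -0.0085 m and angle between stud_3's own z axis and vertical below 0.1 rad))), for 0.2 s.
3. both hand bolts are turned to their end stops (value of joint each of bolt_left, bolt_right above 2.1 rad), for 0.2 s.
At the end, for the whole second after the job is handed in: Cover in its seat (6 mm, 0.06 rad, level), tail between the bolts; every stud present locked in a slot: upright, on axis within 5 mm, bar across the slot within 0.22 rad, origin 8.5 to 12.5 mm below the mouth; both hand bolts beyond 2.1 rad; all at rest; bystanders moved under 3 cm (all of step 1 and all of step 2 and all of step 3 and linear speed of each of cover, stud_1, stud_2, stud_3 below 0.01 m/s); the robot touches nothing.
It fails at once if a bystander (oil can, chisel or spanner) was moved more than 3 cm (distance of any of oil_can, cold_chisel, spanner_17 from where it was at the start of the episode above 0.03 m).
Of stud_1, stud_2, stud_3 only 2 to 3 are there at a start; the rules pass over those that are not, and their reading is None.
At some moment in a run one of cover may be knocked a few centimetres aside while the robot is not near it.
It also fails if it takes over 210 s, if anything falls off the work surface, if the arm or the gripper's body presses on something with over 40 N, if the wrist force passes 120 N, or if a joint passes its speed limit or range.

## Working session

There is one attempt and no reset: what is moved stays moved. The work goes in short steps, Python scripts to look and compute and a tool call to move; the robot and the scene stay as the last step left them, time stands still between calls to the robot, and variables do not carry over. Pictures are saved under pics/ and viewed, about 12 in all and at most 16, crops included, and the job is handed in when it is done.

Besides the shell and the picture viewer there is one more tool, called after ">>>" as name(argument=value, ...) on one line, values as JSON. carry_out: Moves the arm, as the interface text tells. Its arguments: {"type":"object","properties":{"targets":{"type":"array","items":{"type":"number"}},"squeeze":{"type":"number"}},"required":["targets"]}

```bash
ls; mkdir -p pics
python3 - <<'E'
from bench import r
import cv2
for n in("scene","top"):
    cv2.imwrite(f"pics/{n}0.png",r.grab_frame(n)); print(n,r.camera_info(n))
print(r.camera_info("wrist")); print(r.get_obs())
E
```

```text
pics
scene {'fx': 534.8394177237784, 'fy': 534.8394177237784, 'cx': 280.5381316044954, 'cy': 211.06935601505586, 'D': array([-0.16527805,  0.        ,  0.        ,  0.        ,  0.        ]), 'xyz': array([-0.17968801,  0.68703571,  1.06775259]), 'orientation': array([ 0.36068602, -0.92783546, -2.20572746])}
top {'fx': 539.8165360512548, 'fy': 539.8165360512548, 'cx': 286.0162961396214, 'cy': 213.29730243248136, 'D': array([-0.14209018,  0.        ,  0.        ,  0.        ,  0.        ]), 'xyz': array([0.25765535, 0.00584618, 1.31731384]), 'orientation': array([ 0.156306  , -0.17649183, -1.73895039])}
{'fx': 293.10835292903266, 'fy': 293.10835292903266, 'cx': 274.04441950669315, 'cy': 214.0749577534268, 'D': array([-0.05952829,  0.        ,  0.        ,  0.        ,  0.        ]), 'xyz': array([ 0.28124704, -0.61923206,  0.37333747]), 'orientation': array([-0.27711382,  0.20554424, -1.25323155])}
{'clock': 0.1, 'joints': array([ 1.15689014,  0.47772658,  0.02237168,  1.55633518, -0.011505  ,
        1.1093119 , -0.0830885 ]), 'qvel': array([-5.65831012e-04, -1.10823278e-03,  2.00570839e-03, -3.88086053e-03,
       -5.06283092e-04,  8.57285567e-04, -1.43065450e-05]), 'tau': array([ 4.54625260e-03, -5.97761965e+01,  1.61360465e+00, -2.81955564e+01,
        1.28480309e-02,  5.04329684e-03,  4.87730108e-05]), 'tcp_pos': array([ 0.20303144, -0.64318629,  0.23042472]), 'orientation': array([ 2.05694302,  0.31872587, -2.05773105]), 'contact_force': array([-0.3172076 ,  0.48944567, -0.92536647]), 'moment': array([ 0.00222908,  0.01473727, -0.01560434]), 'grip_width': 0.08573659816031437}
```

View pics/top0.png

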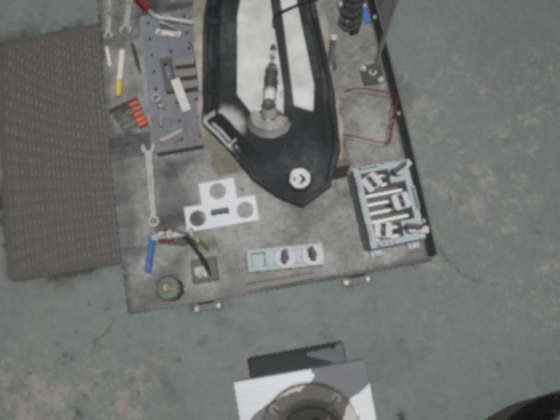

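View pics/scene0.png

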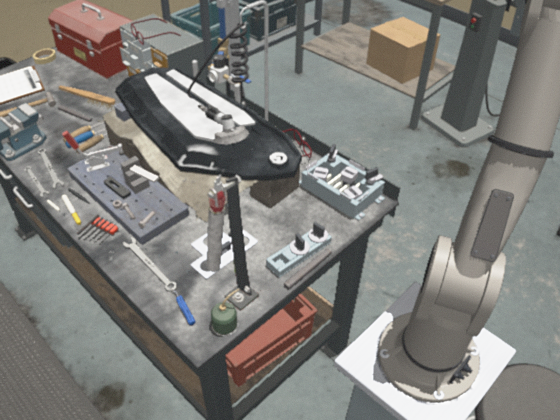

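Top view: cover at about (220,207), rack with two studs at (285,257), (313,253), housing at (390,205), casting nose at (305,205). Helpers next, plus an enlarged crop.

```bash
cat > h.py <<'E'
import numpy as np, cv2
from scipy.spatial.transform import Rotation as R
from bench import r
F=np.diag([1.,-1,-1])
def cam(n):
    c=r.camera_info(n); K=np.array([[c['fx'],0,c['cx']],[0,c['fy'],c['cy']],[0,0,1]])
    return K,np.array(c['D']),np.array(c['xyz']),R.from_rotvec(c['orientation']).as_matrix()
def proj(C,P):
    K,D,t,M=C; Rm=(M@F).T
    return cv2.projectPoints(np.asarray(P,float).reshape(-1,3),cv2.Rodrigues(Rm)[0],-Rm@t,K,D)[0].reshape(-1,2)
def unproj(C,uv,z):
    K,D,t,M=C
    n=cv2.undistortPoints(np.asarray(uv,float).reshape(-1,1,2),K,D,criteria=(3,50,1e-10)).reshape(-1,2)
    d=np.c_[n,np.ones(len(n))]@(M@F).T
    return t+d*((np.reshape(z,-1)-t[2])/d[:,2])[:,None]
def fit2d(model,pts):
    "planar rigid fit: returns x,y,yaw, residual mm"
    m=np.asarray(model)[:,:2];p=np.asarray(pts)[:,:2];a=m-m.mean(0);b=p-p.mean(0)
    th=np.arctan2((a[:,0]*b[:,1]-a[:,1]*b[:,0]).sum(),(a*b).sum())
    c,s=np.cos(th),np.sin(th);Q=np.array([[c,-s],[s,c]]);t=p.mean(0)-Q@m.mean(0)
    return t[0],t[1],th,np.round(1e3*np.linalg.norm(m@Q.T+t-p,axis=1),1)
def crop(img,x,y,w,h,k):
    return cv2.resize(img[y:y+h,x:x+w],None,fx=k,fy=k,interpolation=cv2.INTER_CUBIC)
def down(yaw):
    "tool-down rotation; yaw = world direction of tool y (jaw axis)"
    x=np.array([0,0,-1.]);y=np.array([np.cos(yaw),np.sin(yaw),0]);return np.c_[x,y,np.cross(x,y)]
def togo(P,yaw):
    "shift & turn (5deg units) in current tool axes to TCP at P tool-down with jaw axis yaw (mod pi nearest)"
    o=r.get_obs();M=R.from_rotvec(o['orientation']).as_matrix();out=[]
    for k in(0,np.pi):
        v=R.from_matrix(M.T@down(yaw+k)).as_rotvec()/np.radians(5);out.append(v)
    v=min(out,key=np.linalg.norm)
    o2=max(out,key=np.linalg.norm)
    print('shift',np.round(M.T@(np.array(P)-o['tcp_pos']),4),'turn',np.round(v,2),'alt',np.round(o2,2),'| j7',round(o['joints'][6],2),'tcp',np.round(o['tcp_pos'],4),'f',np.round(o['contact_force'],1),'t',round(o['clock'],2))
E
python3 - <<'E'
from h import *
a=cv2.imread('pics/top0.png')
A=crop(a,175,170,160,110,5)
cv2.imwrite('pics/c1.png',A)
cv2.imwrite('pics/c2.png',crop(a,340,150,100,110,5))
E
```

```text
(no output)
```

View pics/c1.png

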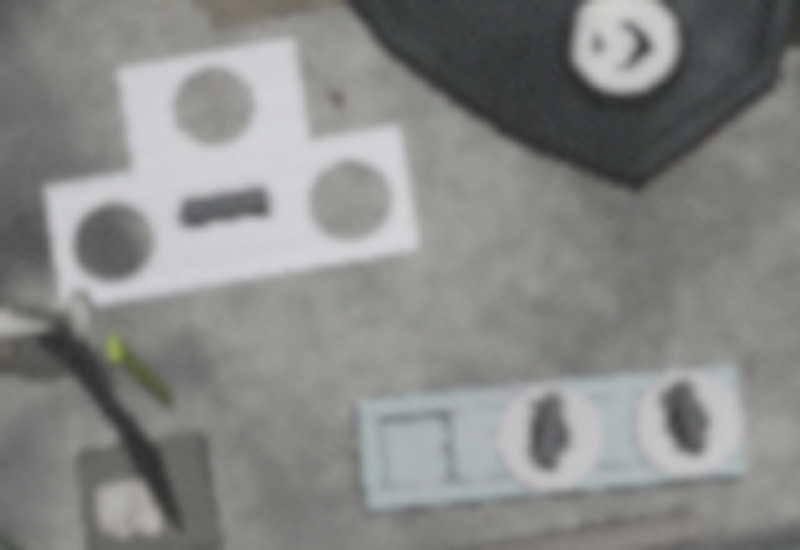

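View pics/c2.png

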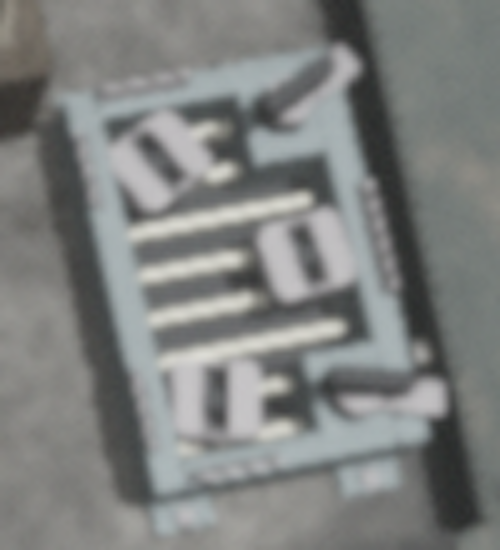

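Run:
```python
from h import *
C=cam('top')
def u(l,ox,oy,z): return unproj(C,np.array(l)/5.-0.4+[ox,oy],z)
H=np.array([[34,0],[-26,60],[-26,-60]])/1e3
p=u([(213,105),(113,241),(350,200)],175,170,.004); cv=fit2d(H,p); print('cover',cv)
hd=u([(225,207)],175,170,.032);print('handle',hd)
p=u([(307,253),(160,160),(215,402)],340,150,.054);hs=fit2d(H,p);print('housing',hs)
p=u([(358,398),(372,508),(745,470),(735,366)],175,170,.026)
print('rack',fit2d(np.array([[27,92],[-27,92],[-27,-92],[27,-92]])/1e3,p))
print('studs base',u([(550,436),(690,424)],175,170,.0325),u([(548,432),(685,417)],175,170,.0605))
print('casting nose',u([(640,187)],175,170,.2))
print('bolts', u([(288,92),(370,382)],340,150,.1))
print('post',u([(140,500)],175,170,0))
```

```text
Traceback (most recent call last):
  File "h.py", line 13, in unproj
    n=cv2.undistortPoints(np.asarray(uv,float).reshape(-1,1,2),K,D,criteria=(3,50,1e-10)).reshape(-1,2)
      ~~~~~~~~~~~~~~~~~~~^^^^^^^^^^^^^^^^^^^^^^^^^^^^^^^^^^^^^^^^^^^^^^^^^^^^^^^^^^^^^^^^
cv2.error: OpenCV(4.12.0) :-1: error: (-5:Bad argument) in function 'undistortPoints'
> Overload resolution failed:
>  - undistortPoints() got an unexpected keyword argument 'criteria'
>  - undistortPoints() got an unexpected keyword argument 'criteria'
```

```bash
sed -i 's/undistortPoints(\(.*\),K,D,criteria=(3,50,1e-10))/undistortPointsIter(\1,K,D,np.eye(3),np.eye(3),(3,50,1e-10))/; s/np.eye(3),np.eye(3),(3/np.eye(3),np.eye(3),(3/' h.py
cat > m.py <<'E'
from h import *
C=cam('top')
def u(l,ox,oy,z): return unproj(C,np.array(l)/5.-0.4+[ox,oy],z)
H=np.array([[34,0],[-26,60],[-26,-60]])/1e3
p=u([(213,105),(113,241),(350,200)],175,170,.004); cv=fit2d(H,p); print('cover',cv)
hd=u([(225,207)],175,170,.032);print('handle',hd)
p=u([(307,253),(160,160),(215,402)],340,150,.054);hs=fit2d(H,p);print('housing',hs)
p=u([(358,398),(372,508),(745,470),(735,366)],175,170,.026)
print('rack',fit2d(np.array([[27,92],[-27,92],[-27,-92],[27,-92]])/1e3,p))
print('studs base',u([(550,436),(690,424)],175,170,.0325),u([(548,432),(685,417)],175,170,.0605))
print('casting nose',u([(640,187)],175,170,.2))
print('bolts', u([(288,92),(370,382)],340,150,.1))
print('post',u([(140,500)],175,170,0))
X,Y,th=cv[:3];c,s=np.cos(th),np.sin(th)
hp=[X-.022*c,Y-.022*s]
togo([*hp,.231],th)
togo([*hp,.231],th-1)
E
python3 m.py
```

```text
cover (np.float64(0.5839588034303194), np.float64(0.12529257289484863), np.float64(0.0008260387456546339), array([0.3, 0.1, 0.3]))
handle [[0.55864594 0.12471173 0.032     ]]
housing (np.float64(0.5015621432283565), np.float64(-0.2784090495477832), np.float64(-1.5504835054143948), array([1.1, 0.5, 1.4]))
rack (np.float64(0.42121337469431164), np.float64(-0.013543700994796612), np.float64(-0.08011107312714119), array([0.1, 2.5, 2.2, 2.1]))
studs base [[ 0.42034906 -0.01216585  0.0325    ]
 [ 0.41431868 -0.07921947  0.0325    ]] [[ 0.41882448 -0.01117736  0.0605    ]
 [ 0.41456723 -0.07566006  0.0605    ]]
casting nose [[ 0.49704093 -0.0657758   0.2       ]]
bolts [[ 0.57223065 -0.30920198  0.1       ]
 [ 0.42953311 -0.31669105  0.1       ]]
post [[0.42803489 0.19109976 0.        ]]
shift [ 4.000e-04 -6.247e-01 -5.736e-01] turn [-1.451e+01 -1.000e-02  2.000e-02] alt [2.149e+01 2.000e-02 1.000e-02] | j7 -0.08 tcp [ 0.203  -0.6432  0.2304] f [-0.3  0.5 -0.9] t 0.1
shift [ 4.000e-04 -6.247e-01 -5.736e-01] turn [-3.05 -0.    0.02] alt [3.295e+01 3.000e-02 0.000e+00] | j7 -0.08 tcp [ 0.203  -0.6432  0.2304] f [-0.3  0.5 -0.9] t 0.1
```

>>> carry_out(targets=[0.085, -0.06, 0, 0, 0, 0, 0, 0.085, -0.09, -0.05, -0.045, -1.2, 0, 0, 0.085, -0.09, -0.09, -0.083, -2.4, 0, 0, 0.085, -0.09, -0.13, -0.12, -3.6, 0, 0, 0.085, -0.09, -0.17, -0.157, -4.8, 0, 0, 0.085, -0.09, -0.21, -0.193, -6, 0, 0, 0.085, -0.09, -0.25, -0.23, -7.2, 0, 0, 0.085, -0.09, -0.29, -0.267, -8.4, 0, 0, 0.085, -0.09, -0.33, -0.303, -9.6, 0, 0, 0.085, -0.09, -0.37, -0.34, -10.8, 0, 0, 0.085, -0.09, -0.4, -0.37, -12, 0, 0, 0.085, -0.09, -0.42, -0.39, -12.4, 0, 0])

```text
clock: 1.6
tcp_pos: [0.449, -0.1235, 0.3209]
orientation: [1.341, 1.12, -1.341]
contact_force: [0.5, 0.7, 0.3]
grip_width: 0.085
```

Run:
```python
from h import *
togo([0.562,0.125,.30],0)
print(r.get_obs()['joints'].round(2))
```

```text
shift [ 0.0212  0.0667 -0.2647] turn [-2.06 -0.02  0.01] alt [3.394e+01 2.000e-02 3.000e-02] | j7 -0.08 tcp [ 0.449  -0.1235  0.3209] f [0.5 0.7 0.3] t 1.6
[ 0.6   0.08 -0.49  1.89  0.04  1.19 -0.08]
```

>>> carry_out(targets=[0.085, 0, 0.014, -0.055, -0.5, 0, 0, 0.085, 0.01, 0.028, -0.11, -1, 0, 0, 0.085, 0.021, 0.042, -0.165, -1.5, 0, 0, 0.085, 0.021, 0.056, -0.22, -2, 0, 0, 0.085, 0.021, 0.067, -0.265, -2.06, 0, 0, 0.085, 0.021, 0.067, -0.265, -2.06, 0, 0])

```text
clock: 2.35
tcp_pos: [0.5627, 0.1289, 0.2996]
orientation: [1.208, 1.215, -1.206]
contact_force: [0.1, -0.8, 0.8]
grip_width: 0.0852
```

Run:
```python
from h import *
C=cam('wrist');a=r.grab_frame('wrist');cv2.imwrite('pics/w1.png',a)
togo([0.562,0.125,.010],0); print(r.get_obs()['joints'].round(2),C[2])
H=np.array([[34,0,4],[-26,60,4],[-26,-60,4],[-22,22,32],[-22,-22,32]])/1e3+[.584,.1253,0]
print(proj(C,H).round(1))
```

```text
shift [2.895e-01 2.000e-04 1.800e-03] turn [ 0.01 -0.02  0.03] alt [-3.599e+01 -4.000e-02 -3.000e-02] | j7 -0.52 tcp [0.5624 0.1262 0.2995] f [ 0.1 -0.7 -0.1] t 2.4
[ 0.2   0.33 -0.67  1.68  0.21  1.21 -0.52] [0.5633712  0.20929377 0.44283921]
[[310.8 176.4]
 [271.2 135.5]
 [271.2 213.9]
 [273.8 164.5]
 [273.7 195. ]]
```

View pics/w1.png

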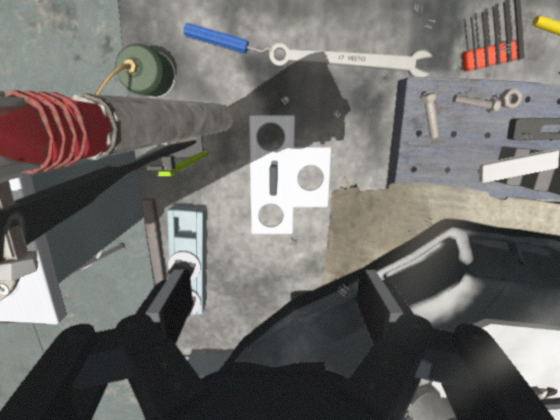

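Wrist view: cover holes at (271,136), (271,215), (311,178), handle (272,179), agreeing with the top measurement within a pixel. Descend and grip.

>>> carry_out(targets=[0.05, 0.06, 0, 0.0015, 0, 0, 0, 0.05, 0.12, 0, 0.0015, 0, 0, 0, 0.05, 0.18, 0, 0.0015, 0, 0, 0, 0.05, 0.23, 0, 0.0015, 0, 0, 0, 0.05, 0.265, 0, 0.0015, 0, 0, 0, 0.05, 0.285, 0, 0.0015, 0, 0, 0, 0.05, 0.291, 0, 0.0015, 0, 0, 0, 0.05, 0.291, 0, 0.0015, 0, 0, 0], squeeze=60)

```text
clock: 3.4
tcp_pos: [0.5625, 0.125, 0.0092]
orientation: [1.21, 1.211, -1.209]
contact_force: [-0.1, 0.7, -0.3]
grip_width: 0.0501
```

>>> carry_out(targets=[0, 0, 0, 0, 0, 0, 0, 0, 0, 0, 0, 0, 0, 0, 0, 0, 0, 0, 0, 0, 0, 0, 0, 0, 0, 0, 0, 0, 0, 0, 0, 0, 0, 0, 0, 0, 0, 0, 0, 0, 0, 0])

```text
clock: 4.15
tcp_pos: [0.5631, 0.1251, 0.0104]
orientation: [1.211, 1.21, -1.208]
contact_force: [-1.3, -1.2, 5.8]
grip_width: 0.0107
```

>>> carry_out(targets=[0, -0.05, 0, 0, 0, 0, 0, 0, -0.1, 0, 0, 0, 0, 0, 0, -0.15, 0, 0, 0, 0, 0, 0, -0.2, 0, 0, 0, 0, 0, 0, -0.25, 0, 0, 0, 0, 0, 0, -0.3, 0, 0, 0, 0, 0, 0, -0.31, 0, 0, 0, 0, 0, 0, -0.31, 0, 0, 0, 0, 0])

```text
clock: 5.15
tcp_pos: [0.5626, 0.1243, 0.3201]
orientation: [1.21, 1.21, -1.208]
contact_force: [-0.4, -0.3, -3.7]
grip_width: 0.0106
```

Run:
```python
from h import *
togo([0.40,-0.27,.32],-1.55)
C=cam('wrist');a=r.grab_frame('wrist');cv2.imwrite('pics/w2.png',a)
H=np.array([[34,0,4],[-26,60,4],[-26,-60,4],[-56,90,4],[-56,-90,4],[62,45,4],[62,-45,4]])/1e3+[.022+.5626,.1243,.31]
print(proj(C,H).round(1))
```

```text
shift [-0.0005 -0.1626  0.3944] turn [ 1.776e+01 -2.000e-02  1.000e-02] alt [-1.824e+01 -1.000e-02 -2.000e-02] | j7 -0.51 tcp [0.5626 0.1243 0.3201] f [-0.4 -0.3 -3.7] t 5.15
[[370.6 265.8]
 [265.1 160.3]
 [267.  349. ]
 [202.   97.9]
 [223.4 383. ]
 [431.2 189.6]
 [406.1 328.7]]
```

View pics/w2.png

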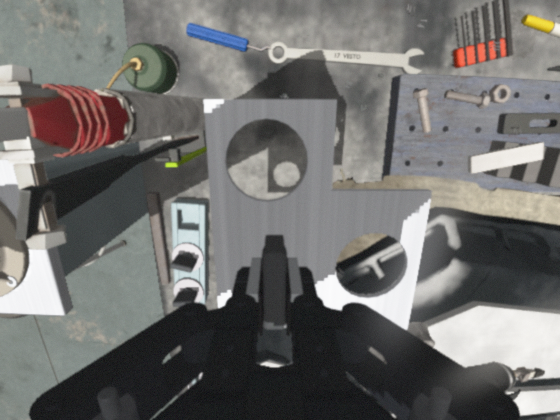

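>>> carry_out(targets=[0, 0, 0, 0.05, 0, 0, 0, 0, 0, 0, 0.1, 0, 0, 0, 0, 0, -0.015, 0.14, 1.8, 0, 0, 0, 0, -0.03, 0.18, 3.6, 0, 0, 0, 0, -0.05, 0.22, 5.4, 0, 0, 0, 0, -0.07, 0.26, 7.2, 0, 0, 0, 0, -0.09, 0.3, 9, 0, 0, 0, 0, -0.11, 0.34, 10.8, 0, 0, 0, 0, -0.13, 0.37, 12.6, 0, 0, 0, 0, -0.15, 0.39, 14.4, 0, 0, 0, 0, -0.1626, 0.394, 16.2, 0, 0, 0, 0, -0.1626, 0.394, 17.76, 0, 0])

```text
clock: 6.7
tcp_pos: [0.3971, -0.2703, 0.3163]
orientation: [2.209, 0.019, -2.223]
contact_force: [0.4, 0.0, -3.2]
grip_width: 0.0099
```

Run:
```python
from h import *
togo([0.40,-0.27,.32],-1.55)
C=cam('wrist');a=r.grab_frame('wrist');cv2.imwrite('pics/w3.png',cv2.resize(a,(800,600),interpolation=cv2.INTER_CUBIC))
```

```text
shift [-0.0037 -0.0003 -0.0029] turn [-0.08  0.07  0.04] alt [35.92  0.05 -0.11] | j7 -1.12 tcp [ 0.3971 -0.2703  0.3163] f [ 0.4  0.  -3.2] t 6.7
```

View pics/w3.png

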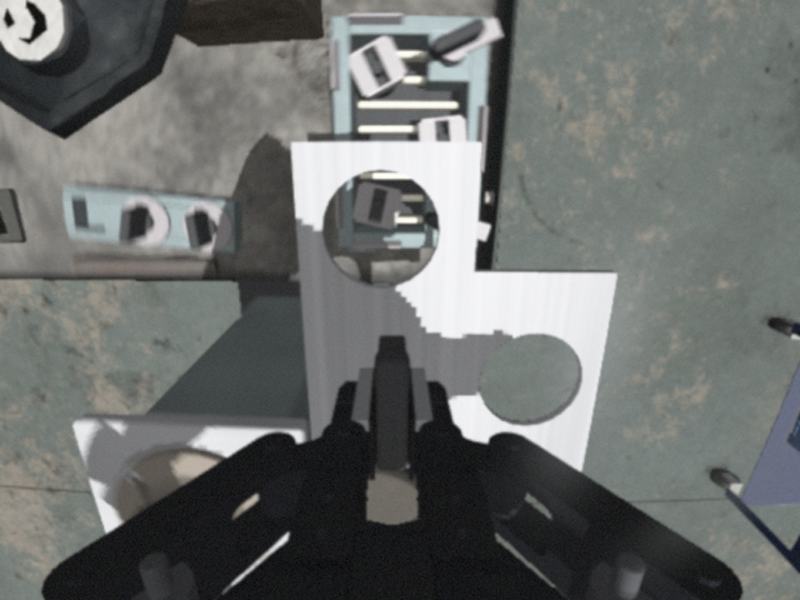

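Slots b at about (378,64) and c at (380,204) (seen through the held cover's hole) give a second housing fix.

Run:
```python
from h import *
C=cam('wrist'); s=1/1.42857
p=unproj(C,(np.array([(378,65),(380,204)])+.5)*s-.5,.054); print(p, fit2d(np.array([[-26,60],[-26,-60]])/1e3,p))
p=unproj(C,(np.array([(333,18),(486,18)])+.5)*s-.5,.055); print(p)
# stud estimate too at z=.0605 / flange .0325+... rack
print(unproj(C,(np.array([(146,222),(207,228)])+.5)*s-.5,.031))
# overlay fitted housing from top: rectangle+holes
a=cv2.imread('pics/w3.png'); t=cv2.imread('pics/top0.png')
th=-1.5505;c,sn=np.cos(th),np.sin(th)
def W(P): P=np.array(P,float)/1e3; return np.c_[P[:,0]*c-P[:,1]*sn+.5016,P[:,0]*sn+P[:,1]*c-.2784,P[:,2]]
print('pred w3',(proj(C,W([[34,0,54],[-26,60,54],[-26,-60,54],[-68,100,55],[68,100,55]]))/s).round(1))
```

```text
[[ 0.56372504 -0.25591369  0.054     ]
 [ 0.44444081 -0.25789004  0.054     ]] (np.float64(0.5045136459773021), np.float64(-0.2828982978607395), np.float64(-1.5542293760120507), array([0.3, 0.3]))
[[ 0.6001858  -0.21773116  0.055     ]
 [ 0.60177213 -0.34744206  0.055     ]]
[[ 0.42394653 -0.01464971  0.031     ]
 [ 0.4176082  -0.0788954   0.031     ]]
pred w3 [[439.9 139.8]
 [372.4  68.1]
 [375.3 207.3]
 [321.8  17.8]
 [482.3  16.1]]
```

Run:
```python
from h import *
togo([0.5026,-0.259,.135],-1.5525)
C=cam('top')
p=unproj(C,np.array([(65,97),(345,42),(150,495),(430,440)])/5.-.4+[340,150],.055)
print(p.round(4),fit2d(np.array([[-68,100],[68,100],[-68,-100],[68,-100]])/1e3,p))
```

```text
shift [ 0.1809 -0.0093 -0.106 ] turn [-0.1   0.06  0.04] alt [35.9   0.06 -0.1 ] | j7 -1.12 tcp [ 0.3977 -0.2699  0.3165] f [-0.7 -0.4 -2.4] t 6.75
[[ 0.6002 -0.2122  0.055 ]
 [ 0.6041 -0.3545  0.055 ]
 [ 0.4013 -0.2131  0.055 ]
 [ 0.4032 -0.3511  0.055 ]] (np.float64(0.5022065613548018), np.float64(-0.28272137528829344), np.float64(-1.5684443712092637), array([2.9, 4.4, 2. , 0.9]))
```

>>> carry_out(targets=[0, 0, -0.005, -0.05, 0, 0, 0, 0, 0.03, -0.0093, -0.1, 0, 0, 0, 0, 0.07, -0.0093, -0.106, -0.1, 0.06, 0.04, 0, 0.11, -0.0093, -0.106, -0.1, 0.06, 0.04, 0, 0.15, -0.0093, -0.106, -0.1, 0.06, 0.04, 0, 0.18, -0.0093, -0.106, -0.1, 0.06, 0.04, 0, 0.18, -0.0093, -0.106, -0.1, 0.06, 0.04, 0, 0.18, -0.0093, -0.106, -0.1, 0.06, 0.04])

```text
clock: 7.75
tcp_pos: [0.5029, -0.2589, 0.1362]
orientation: [2.211, 0.021, -2.212]
contact_force: [0.6, -0.1, -1.4]
grip_width: 0.0108
```

Run:
```python
from h import *
togo([0.5026,-0.259,.135],-1.5525)
C=cam('wrist');a=r.grab_frame('wrist');cv2.imwrite('pics/w4.png',cv2.resize(a,(800,600),interpolation=cv2.INTER_CUBIC))
```

```text
shift [0.0012 0.0001 0.0003] turn [ 0.01  0.   -0.  ] alt [-3.599e+01  1.000e-02  1.000e-02] | j7 -1.33 tcp [ 0.5029 -0.2589  0.1362] f [ 0.6 -0.1 -1.4] t 7.75
```

View pics/w4.png

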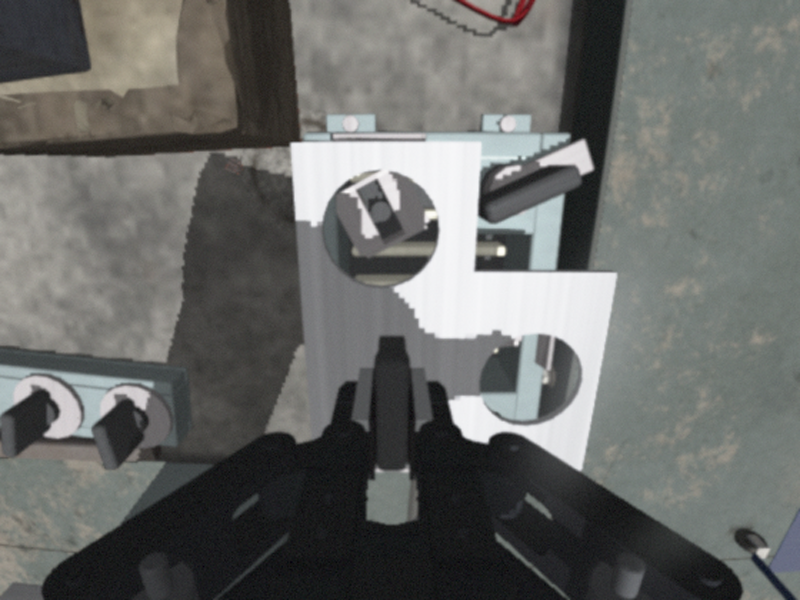

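Run:
```python
from h import *
C=cam('wrist'); s=.7; f=lambda l,z:unproj(C,(np.array(l,float)+.5)*s-.5,z)
th=-1.5525;c,sn=np.cos(th),np.sin(th);Q=np.array([[c,-sn],[sn,c]])
def W(P,o,z): P=np.array(P,float)/1e3; return np.c_[P@Q.T+o,np.full(len(P),z)]
co=np.array([.5029+.022*c,-.2589+.022*sn]); zc=.1362-.0095
print('cover pred', (proj(C,W([[-26,60],[34,0],[-56,90],[8,90],[62,45]],co,zc+.004))/s).round(1),'seen 381,228 / 530,378 / 291,143/ 480,142/616,272')
hs=[.503,-.2815]
print('housing pred',(proj(C,np.r_[W([[-26,60]],hs,.054),W([[38,72]],hs,.1045),W([[68,100]],hs,.055)])/s).round(1),'seen 379,210/ 531,192 /570,133')
b=f([(379,210)],.052);print('slot b',b,'housing', b[0,:2]-Q@[-.026,.06])
b=f([(531,190)],.1045);print('bolt l',b,'housing', b[0,:2]-Q@[.038,.072])
print('plate hole', f([(381,228)],zc+.002)[0,:2]-Q@[-.026,.06],'assumed',co)
p=f([(365,182),(395,237)],.054);print('slot b dir',np.degrees(np.arctan2(*(p[1]-p[0])[1::-1])))
```

```text
cover pred [[378.7 232.5]
 [528.7 382.3]
 [288.9 143.7]
 [479.2 143.7]
 [615.1 274.2]] seen 381,228 / 530,378 / 291,143/ 480,142/616,272
housing pred [[383.9 211.5]
 [537.8 195.1]
 [568.8 133.3]] seen 379,210/ 531,192 /570,133
slot b [[ 0.56318814 -0.25163966  0.052     ]] housing [ 0.50367386 -0.27873303]
bolt l [[ 0.57773024 -0.31502014  0.1045    ]] housing [ 0.50504707 -0.27834376]
plate hole [ 0.50469831 -0.28157188] assumed [ 0.5033025  -0.28089632]
slot b dir -150.29331689264956
```

>>> carry_out(targets=[0, 0, -0.0023, 0, 0, 0, 0, 0, 0.02, -0.0023, 0, 0, 0, 0, 0, 0.035, -0.0023, 0, 0, 0, 0, 0, 0.05, -0.0023, 0, 0, 0, 0, 0, 0.054, -0.0023, 0, 0, 0, 0, 0, 0.054, -0.0023, 0, 0, 0, 0])

```text
clock: 8.55
tcp_pos: [0.5034, -0.2569, 0.0827]
orientation: [2.212, 0.021, -2.211]
contact_force: [0.2, 0.8, -2.2]
grip_width: 0.0109
```

Run:
```python
from h import *
togo([0.5029,-0.2566,.0815],-1.5525)
C=cam('wrist');a=r.grab_frame('wrist');cv2.imwrite('pics/w5.png',crop(a,180,70,280,210,2.85))
```

```text
shift [ 0.0012 -0.0003  0.0005] turn [ 0.01 -0.01 -0.01] alt [-3.599e+01  1.000e-02 -1.000e-02] | j7 -1.37 tcp [ 0.5034 -0.2569  0.0827] f [ 0.2  0.8 -2.2] t 8.55
```

View pics/w5.png

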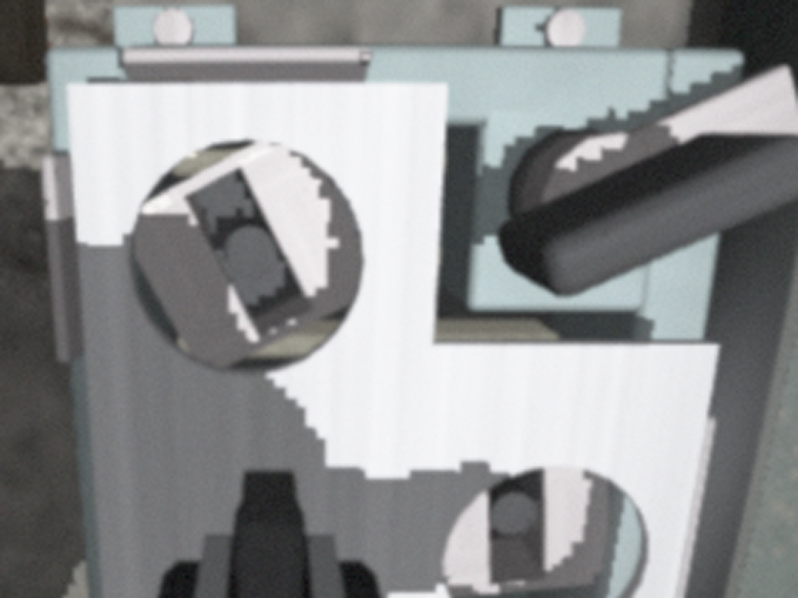

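```bash
cat > m5.py <<'E'
from h import *
C=cam('wrist'); g=lambda l,z:unproj(C,(np.array(l,float)+.5)/2.85-.5+[180,70],z)
zc=.0827-.0095
M=np.array([[34,0],[-26,60]])/1e3
h=g([(517,515),(252,252)],.054);print('housing',fit2d(M,h),h)
c=g([(545,566),(248,256)],zc+.004);print('cover',fit2d(M,c))
k=np.array([[-56,90],[8,90],[8,45],[62,45]])/1e3
print('cover corners',fit2d(k,g([(68,84),(447,84),(436,342),(719,344)],zc+.004)))
print('housing corner',g([(52,52),(745,50)],.055))
print('lip feet: far',g([(245,80)],.055),'tail',g([(711,430)],.065),'left',g([(50,250)],.065))
p=g([(187,200),(262,340),(243,168),(315,295)],.054);print('slot b dir',[np.degrees(np.arctan2(*(p[i+1]-p[i])[1::-1])) for i in(0,2)])
p=g([(489,480),(489,582),(545,480),(545,582)],.054);print('slot a dir',[np.degrees(np.arctan2(*(p[i+1]-p[i])[1::-1])) for i in(0,2)])
E
python3 m5.py
```

```text
housing (np.float64(0.5032698641616695), np.float64(-0.28008483222316916), np.float64(-1.5454275643877393), array([0.2, 0.2])) [[ 0.50429387 -0.31390392  0.054     ]
 [ 0.56242948 -0.25274121  0.054     ]]
cover (np.float64(0.5043815417887073), np.float64(-0.27873241991982517), np.float64(-1.5720144025349516), array([0.5, 0.5]))
cover corners (np.float64(0.5044081659158868), np.float64(-0.27962096470208003), np.float64(-1.5493564418794334), array([0.1, 0.3, 0.5, 0.3]))
housing corner [[ 0.6001651  -0.21395588  0.055     ]
 [ 0.6042141  -0.34796654  0.055     ]]
lip feet: far [[ 0.59553876 -0.25096823  0.055     ]] tail [[ 0.52942363 -0.34904147  0.065     ]] left [[ 0.56366665 -0.21410735  0.065     ]]
slot b dir [np.float64(-151.46518276256262), np.float64(-148.92061287411948)]
slot a dir [np.float64(-173.88700033961044), np.float64(-172.60047943056523)]
```

>>> carry_out(targets=[0, 0.003, 0.0002, 0.001, 0, 0, 0, 0, 0.007, 0.0002, 0.001, 0, 0, 0, 0, 0.011, 0.0002, 0.001, 0, 0, 0, 0, 0.014, 0.0002, 0.001, 0, 0, 0, 0, 0.017, 0.0002, 0.001, 0, 0, 0, 0, 0.019, 0.0002, 0.001, 0, 0, 0, 0, 0.019, 0.0002, 0.001, 0, 0, 0, 0, 0.019, 0.0002, 0.001, 0, 0, 0])

```text
clock: 9.6
tcp_pos: [0.5027, -0.2572, 0.0654]
orientation: [2.212, 0.019, -2.21]
contact_force: [-5.8, 2.8, 11.3]
grip_width: 0.0108
```

>>> carry_out(targets=[0.04, -0.001, 0, 0, 0, 0, 0, 0.04, -0.001, 0, 0, 0, 0, 0, 0.04, -0.001, 0, 0, 0, 0, 0, 0.04, -0.03, 0, 0, 0, 0, 0, 0.04, -0.08, 0, 0, 0, 0, 0, 0.04, -0.13, 0, 0, 0, 0, 0, 0.04, -0.18, 0, 0, 0, 0, 0, 0.04, -0.18, 0, 0, 0, 0, 0])

```text
clock: 10.6
tcp_pos: [0.505, -0.2578, 0.2498]
orientation: [2.219, 0.015, -2.2]
contact_force: [-0.2, -1.0, -0.9]
grip_width: 0.0402
```

Run:
```python
from h import *
togo([0.44,-0.27,.25],-1.5525)
C=cam('wrist');a=r.grab_frame('wrist');cv2.imwrite('pics/w6.png',cv2.resize(a,(800,600),interpolation=cv2.INTER_CUBIC))
```

```text
shift [-0.0007  0.011   0.0652] turn [ 0.01 -0.1  -0.06] alt [-35.99   0.09  -0.16] | j7 -1.29 tcp [ 0.505  -0.2578  0.2498] f [-0.2 -1.  -0.9] t 10.6
```

View pics/w6.png

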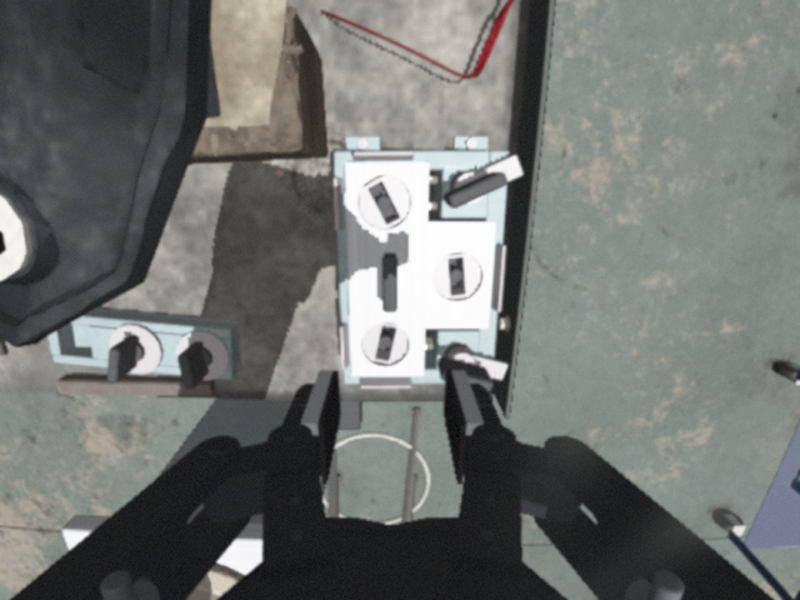

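Cover is seated between all lips (holes at (385,202), (458,275), (386,344), slots visible). Extract slot poses with code, then fly over the rack.

Run:
```python
from h import *
C=cam('wrist'); a=cv2.resize(r.grab_frame('wrist'),None,fx=4,fy=4,interpolation=cv2.INTER_CUBIC); g=cv2.cvtColor(a,cv2.COLOR_BGR2GRAY)
M=np.array([[34,0],[-26,60],[-26,-60]])/1e3; pts=[]
for n,(u,v) in zip('abc',[(458,275),(385,202),(386,344)]):
    u,v=int(u*2.8),int(v*2.8); R_=52; s=g[v-R_:v+R_,u-R_:u+R_]
    m=np.zeros_like(s);cv2.circle(m,(R_,R_),R_-2,255,-1)
    t,b=cv2.threshold(s[m>0].reshape(-1,1),0,255,cv2.THRESH_OTSU)
    b=((s<t)&(m>0)).astype('uint8')
    cs,_=cv2.findContours(b,0,2); c=max(cs,key=cv2.contourArea); q=cv2.minAreaRect(c)
    bx=(cv2.boxPoints(q)+[u-R_,v-R_]+.5)/4-.5
    P=unproj(C,bx,.054); e=P[1]-P[0],P[2]-P[1]; L=max(e,key=np.linalg.norm); pts.append(P.mean(0))
    print(n,t,'area mm',[round(1e3*np.linalg.norm(x),1) for x in e],P.mean(0).round(4),'dir',np.degrees(np.arctan2(L[1],L[0])).round(1)%180)
    cv2.imwrite(f'pics/s_{n}.png',np.hstack([s,b*255]))
print(fit2d(M,pts))
togo([0.44,-.045,.25],0)
```

```text
a 169.0 area mm [np.float64(12.1), np.float64(30.5)] [ 0.5021 -0.3133  0.054 ] dir 7.5
b 174.0 area mm [np.float64(12.1), np.float64(27.3)] [ 0.5604 -0.2524  0.054 ] dir 28.19999999999999
c 161.0 area mm [np.float64(30.5), np.float64(12.2)] [ 0.4407 -0.2545  0.054 ] dir 168.5
(np.float64(0.5011704270126575), np.float64(-0.2793827324824693), np.float64(-1.5507065792927694), array([0.3, 0.3, 0.1]))
shift [-0.0051 -0.2131  0.0583] turn [-17.78   0.    -0.03] alt [18.22 -0.03 -0.  ] | j7 -1.29 tcp [ 0.5023 -0.257   0.2454] f [-1.2 -0.8 -0.8] t 10.7
```

Run:
```python
from h import *
togo([0.435,-.12,.25],0)
```

```text
shift [-0.005  -0.1382  0.0647] turn [-17.78   0.    -0.03] alt [18.22 -0.03 -0.  ] | j7 -1.29 tcp [ 0.5023 -0.257   0.2454] f [-1.2 -0.8 -0.8] t 10.7
```

>>> carry_out(targets=[0.04, -0.005, -0.01, 0.02, -1.5, 0, 0, 0.04, -0.005, -0.03, 0.04, -3.2, 0, 0, 0.04, -0.005, -0.05, 0.0647, -5, 0, 0, 0.04, -0.005, -0.07, 0.0647, -6.8, 0, 0, 0.04, -0.005, -0.09, 0.0647, -8.6, 0, 0, 0.04, -0.005, -0.11, 0.0647, -10.4, 0, 0, 0.04, -0.005, -0.13, 0.0647, -12.2, 0, 0, 0.04, -0.005, -0.138, 0.0647, -14, 0, 0, 0.04, -0.005, -0.138, 0.0647, -15.8, 0, 0, 0.04, -0.005, -0.138, 0.0647, -17.78, 0, 0, 0.04, -0.005, -0.138, 0.0647, -17.78, 0, 0, 0.04, -0.005, -0.138, 0.0647, -17.78, 0, 0])

```text
clock: 12.2
tcp_pos: [0.4345, -0.1202, 0.2491]
orientation: [1.211, 1.207, -1.212]
contact_force: [0.4, 0.4, 0.4]
grip_width: 0.0399
```

Run:
```python
from h import *
C=cam('wrist');a=r.grab_frame('wrist')
togo([0.435,-.12,.25],0)
P=np.array([[.421,-.0125,.03],[.416,-.079,.03]]);q=proj(C,P);print(q)
x,y=(q.mean(0)-[70,55]).astype(int);print(x,y)
cv2.imwrite('pics/w7.png',crop(a,x,y,140,105,5.7))
```

```text
shift [-0.0006  0.0003 -0.0002] turn [-0.03  0.02 -0.  ] alt [ 3.597e+01 -1.000e-02 -3.000e-02] | j7 0.05 tcp [ 0.4347 -0.1202  0.2494] f [-1.   0.2  0.3] t 12.25
[[261.78026604  92.80129458]
 [258.51590156 150.90741051]]
190 66
```

View pics/w7.png

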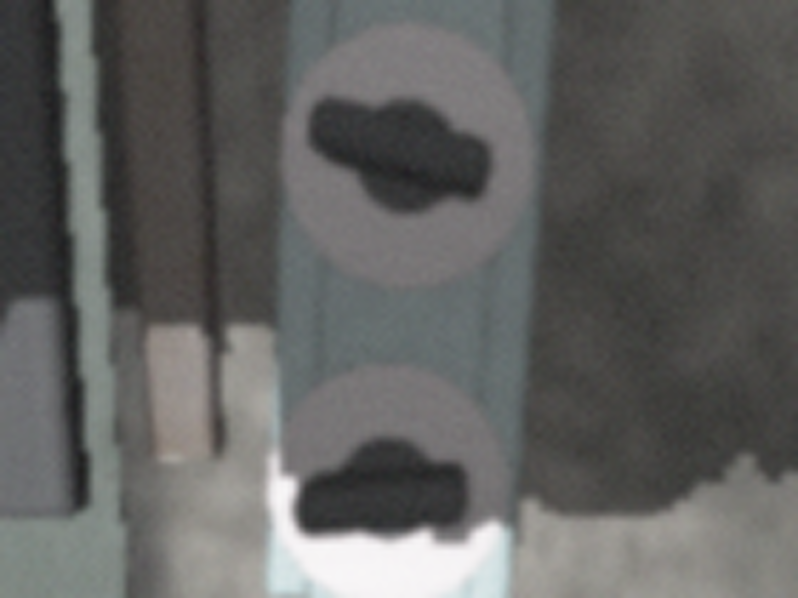

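Run:
```python
from h import *
C=cam('wrist'); f=lambda l,z:unproj(C,(np.array(l,float)+.5)/5.7-.5+[190,66],z)
for n,fl,bar in(('A',(409,156),[(322,121),(480,172)]),('B',(391,481),[(308,506),(458,488)])):
    p=f(bar,.066);d=p[1]-p[0]
    print(n,'flange',f([fl],.031).round(4),'bar ctr',p.mean(0).round(4),'len',np.linalg.norm(d).round(4),'dir',np.degrees(np.arctan2(d[1],d[0])).round(1))
togo([.42,-.0125,.2],np.radians(90-15));togo([.415,-.079,.2],np.radians(97))
```

```text
A flange [[ 0.4207 -0.0128  0.031 ]] bar ctr [ 0.4208 -0.0137  0.066 ] len 0.03 dir -17.3
B flange [[ 0.4159 -0.0778  0.031 ]] bar ctr [ 0.4162 -0.0771  0.066 ] len 0.0292 dir 6.5
shift [ 0.0492 -0.015  -0.1078] turn [-1.503e+01  2.000e-02  1.000e-02] alt [ 2.097e+01  1.000e-02 -2.000e-02] | j7 0.05 tcp [ 0.4347 -0.1202  0.2494] f [-1.   0.2  0.3] t 12.25
shift [ 0.0493 -0.0198 -0.0413] turn [ 1.657e+01  1.000e-02 -2.000e-02] alt [-1.943e+01  2.000e-02  1.000e-02] | j7 0.05 tcp [ 0.4347 -0.1202  0.2494] f [-1.   0.2  0.3] t 12.25
```

>>> carry_out(targets=[0.03, 0, -0.003, -0.005, -2, 0, 0, 0.03, 0, -0.006, -0.01, -4, 0, 0, 0.03, 0, -0.01, -0.015, -6, 0, 0, 0.03, 0, -0.013, -0.02, -8, 0, 0, 0.03, 0, -0.015, -0.025, -10, 0, 0, 0.03, 0, -0.017, -0.03, -12, 0, 0, 0.03, 0, -0.019, -0.035, -14, 0, 0, 0.03, 0.02, -0.019, -0.042, -16, 0, 0, 0.03, 0.04, -0.019, -0.042, -18, 0, 0, 0.03, 0.0593, -0.019, -0.0425, -19.43, 0, 0, 0.03, 0.08, -0.019, -0.0425, -19.43, 0, 0, 0.03, 0.1, -0.019, -0.0425, -19.43, 0, 0])

```text
clock: 13.75
tcp_pos: [0.4158, -0.0779, 0.1485]
orientation: [-0.095, 1.568, 0.093]
contact_force: [-0.3, 0.2, -0.6]
grip_width: 0.0302
```

Run:
```python
from h import *
togo([.416,-.0776,.038],np.radians(96.5))
```

```text
shift [0.1105 0.0004 0.0002] turn [0.07 0.   0.02] alt [-3.593e+01 -2.000e-02  0.000e+00] | j7 1.49 tcp [ 0.4158 -0.0779  0.1485] f [-0.3  0.2 -0.6] t 13.75
```

>>> carry_out(targets=[0.03, 0.04, 0, 0, 0, 0, 0, 0.03, 0.08, 0, 0, 0, 0, 0, 0.03, 0.1, 0, 0, 0, 0, 0, 0.03, 0.11, 0, 0, 0, 0, 0, 0.03, 0.11, 0, 0, 0, 0, 0, 0, 0.11, 0, 0, 0, 0, 0, 0, 0.11, 0, 0, 0, 0, 0, 0, 0.11, 0, 0, 0, 0, 0, 0, 0.11, 0, 0, 0, 0, 0, 0, 0.11, 0, 0, 0, 0, 0], squeeze=50)

```text
clock: 15.0
tcp_pos: [0.4166, -0.0782, 0.0394]
orientation: [-0.095, 1.567, 0.092]
contact_force: [-0.8, 1.0, 6.8]
grip_width: 0.0091
```

>>> carry_out(targets=[0, -0.03, 0, 0, 0, 0, 0, 0, -0.06, 0, 0, 0, 0, 0, 0, -0.1, 0, 0, 0, 0, 0, 0, -0.15, 0, 0, 0, 0, 0, 0, -0.15, 0, 0, 0, 0, 0])

```text
clock: 15.62
tcp_pos: [0.4187, -0.0783, 0.1928]
orientation: [-0.097, 1.56, 0.089]
contact_force: [0.5, 0.9, -1.3]
grip_width: 0.0092
```

Run:
```python
from h import *
h=np.array([.5027,-.2793]);th=-1.5505;Q=np.array([[np.cos(th),-np.sin(th)],[np.sin(th),np.cos(th)]])
for p in([.034,0],[-.026,.06],[-.026,-.06]): print((h+Q@p).round(4))
a=h+Q@[.034,0]
togo([*a,.188],np.radians(97.5)); print(r.get_obs()['grip_width'])
C=cam('wrist');f=r.grab_frame('wrist');cv2.imwrite('pics/w8.png',f)
```

```text
[ 0.5034 -0.3133]
[ 0.5622 -0.2521]
[ 0.4422 -0.2545]
shift [ 0.0067 -0.2433  0.0563] turn [-0.14  0.1   0.07] alt [35.86  0.11 -0.15] | j7 1.56 tcp [ 0.4187 -0.0783  0.1928] f [ 0.5  0.9 -1.3] t 15.62
0.0091877851850889
```

View pics/w8.png

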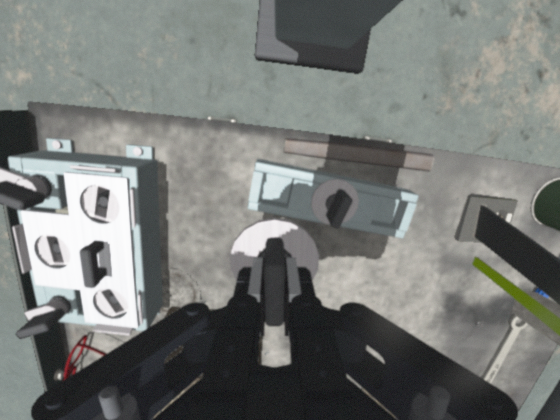

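>>> carry_out(targets=[0, 0, -0.05, 0.012, 0, 0, 0, 0, 0, -0.1, 0.024, 0, 0, 0, 0, 0, -0.15, 0.036, 0, 0, 0, 0, 0, -0.2, 0.048, 0, 0, 0, 0, 0, -0.2433, 0.0563, -0.14, 0.1, 0.07, 0, 0.03, -0.2433, 0.0563, -0.14, 0.1, 0.07, 0, 0.06, -0.2433, 0.0563, -0.14, 0.1, 0.07, 0, 0.09, -0.2433, 0.0563, -0.14, 0.1, 0.07, 0, 0.09, -0.2433, 0.0563, -0.14, 0.1, 0.07, 0, 0.09, -0.2433, 0.0563, -0.14, 0.1, 0.07])

```text
clock: 16.92
tcp_pos: [0.5025, -0.3135, 0.1023]
orientation: [-0.102, 1.572, 0.104]
contact_force: [0.5, -0.0, -0.2]
grip_width: 0.0093
```

Run:
```python
from h import *
togo([.5034,-.3133,.0725],np.radians(97.5))
C=cam('wrist');f=r.grab_frame('wrist');cv2.imwrite('pics/w9.png',cv2.resize(f,(800,600),interpolation=cv2.INTER_CUBIC))
```

```text
shift [0.0298 0.     0.0011] turn [-0.   -0.04 -0.02] alt [ 3.6e+01 -3.0e-02  7.0e-02] | j7 1.82 tcp [ 0.5025 -0.3135  0.1023] f [ 0.5 -0.  -0.2] t 16.93
```

View pics/w9.png

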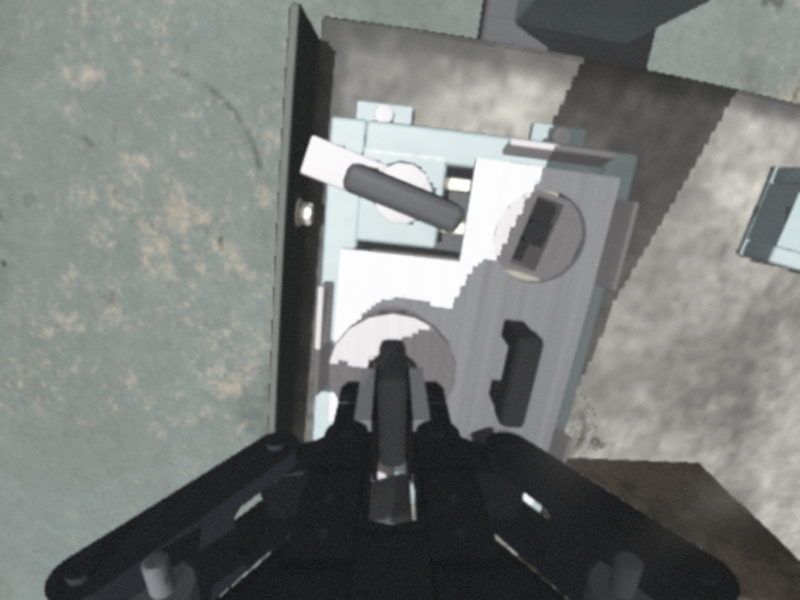

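Run:
```python
from h import *
C=cam('wrist'); f=lambda l,z:unproj(C,(np.array(l,float)+.5)*.7-.5,z)
print('slot c',f([(537,233)],.054),'hole c',f([(540,236)],.059),'exp .4422 -.2545')
print('flange',f([(393,375)],.0939),'tcp .5025 -.3135')
print('bolt right top',f([(404,196)],.1045))
```

```text
slot c [[ 0.44221925 -0.25451487  0.054     ]] hole c [[ 0.44286284 -0.25467206  0.059     ]] exp .4422 -.2545
flange [[ 0.50216597 -0.31369316  0.0939    ]] tcp .5025 -.3135
bolt right top [[ 0.43130471 -0.31945796  0.1045    ]]
```

>>> carry_out(targets=[0, 0, 0, 0.0011, 0, 0, 0, 0, 0.006, 0, 0.0011, 0, 0, 0, 0, 0.012, 0, 0.0011, 0, 0, 0, 0, 0.017, 0, 0.0011, 0, 0, 0, 0, 0.022, 0, 0.0011, 0, 0, 0, 0, 0.027, 0, 0.0011, 0, 0, 0, 0, 0.031, 0, 0.0011, 0, 0, 0, 0, 0.032, 0, 0.0011, 0, 0, 0, 0, 0.032, 0, 0.0011, 0, 0, 0])

```text
clock: 18.1
tcp_pos: [0.5038, -0.3136, 0.0725]
orientation: [-0.103, 1.572, 0.102]
contact_force: [-7.0, 3.6, 16.9]
grip_width: 0.009
```

>>> carry_out(targets=[0, 0, 0, 0, 1.8, 0, 0, 0, 0, 0, 0, 3.6, 0, 0, 0, 0, 0, 0, 5.4, 0, 0, 0, 0, 0, 0, 7.2, 0, 0, 0, 0, 0, 0, 9, 0, 0, 0, 0, 0, 0, 10.8, 0, 0, 0, 0, 0, 0, 12.6, 0, 0, 0, 0, 0, 0, 14.4, 0, 0, 0, 0, 0, 0, 16.2, 0, 0, 0, 0, 0, 0, 18, 0, 0, 0, 0, 0, 0, 18, 0, 0, 0, 0, 0, 0, 18, 0, 0])

```text
clock: 19.6
tcp_pos: [0.5048, -0.3142, 0.073]
orientation: [1.108, 1.269, -1.112]
contact_force: [1.4, -0.1, 4.5]
grip_width: 0.0089
```

Run:
```python
from h import *
togo([.5034,-.3133,.0725],np.radians(7.5)); o=r.get_obs(); print(o['moment'],o['grip_width'])
```

```text
shift [ 0.0005 -0.0013 -0.001 ] turn [0.03 0.02 0.02] alt [-3.597e+01 -3.000e-02  3.000e-02] | j7 0.46 tcp [ 0.5048 -0.3142  0.073 ] f [ 1.4 -0.1  4.5] t 19.6
[-0.32644048 -0.33240761 -0.02410451] 0.008891952622834601
```

>>> carry_out(targets=[0, -0.002, -0.0013, -0.001, 0, 0, 0, 0, -0.004, -0.0013, -0.001, 0, 0, 0, 0, -0.004, -0.0013, -0.001, 0, 0, 0, 0.03, -0.004, -0.0013, -0.001, 0, 0, 0, 0.03, -0.004, -0.0013, -0.001, 0, 0, 0, 0.03, -0.004, -0.0013, -0.001, 0, 0, 0, 0.03, -0.03, -0.0013, -0.001, 0, 0, 0, 0.03, -0.08, -0.0013, -0.001, 0, 0, 0, 0.03, -0.13, -0.0013, -0.001, 0, 0, 0, 0.03, -0.15, -0.0013, -0.001, 0, 0, 0])

```text
clock: 20.85
tcp_pos: [0.5047, -0.3135, 0.2264]
orientation: [1.108, 1.265, -1.11]
contact_force: [-0.3, -0.4, 0.1]
grip_width: 0.0299
```

Run:
```python
from h import *
togo([.4207,-.0131,.15],np.radians(72.7))
C=cam('wrist');f=r.grab_frame('wrist');cv2.imwrite('pics/w10.png',f)
C=cam('top');f=r.grab_frame('top');cv2.imwrite('pics/t2.png',f)
q=proj(C,[[.5034,-.3133,.104]]);print(q)
```

```text
shift [ 0.0751 -0.0433 -0.3092] turn [-1.301e+01  5.000e-02  1.000e-02] alt [ 2.299e+01  1.000e-02 -6.000e-02] | j7 0.51 tcp [ 0.5047 -0.3135  0.2264] f [-0.3 -0.4  0.1] t 20.85
[[405.63376017 195.20741868]]
```

>>> carry_out(targets=[0.03, 0, -0.04, -0.03, -1.3, 0, 0, 0.03, 0, -0.07, -0.06, -2.6, 0, 0, 0.03, 0, -0.072, -0.1, -4, 0, 0, 0.03, 0, -0.069, -0.14, -5.5, 0, 0, 0.03, 0, -0.064, -0.18, -7, 0, 0, 0.03, 0, -0.058, -0.22, -8.5, 0, 0, 0.03, 0, -0.052, -0.26, -10, 0, 0, 0.03, 0, -0.046, -0.295, -11.5, 0, 0, 0.03, 0.02, -0.0433, -0.3092, -13, 0, 0, 0.03, 0.05, -0.0433, -0.3092, -13, 0, 0, 0.03, 0.075, -0.0433, -0.3092, -13, 0, 0, 0.03, 0.075, -0.0433, -0.3092, -13, 0, 0])

```text
clock: 22.45
tcp_pos: [0.4184, -0.0132, 0.147]
orientation: [0.234, 1.56, -0.24]
contact_force: [1.1, -0.1, 0.4]
grip_width: 0.03
```

Run:
```python
from h import *
togo([.4207,-.0131,.038],np.radians(72.7))
C=cam('wrist');f=r.grab_frame('wrist')
t=cv2.imread('pics/t2.png');A=crop(t,350,155,80,105,5.7)
cv2.imwrite('pics/t2c.png',np.hstack([A,cv2.resize(f,(340,255)) if 0 else np.zeros((A.shape[0],4,3),'uint8'),cv2.resize(cv2.imread('pics/w10.png')[130:420],None,fx=.6,fy=.6) if 0 else A[:,:1]]))
```

```text
shift [0.109  0.0012 0.0024] turn [ 0.   -0.02  0.05] alt [-36.    -0.07  -0.04] | j7 0.99 tcp [ 0.4184 -0.0132  0.147 ] f [ 1.1 -0.1  0.4] t 22.45
```

View pics/t2c.png

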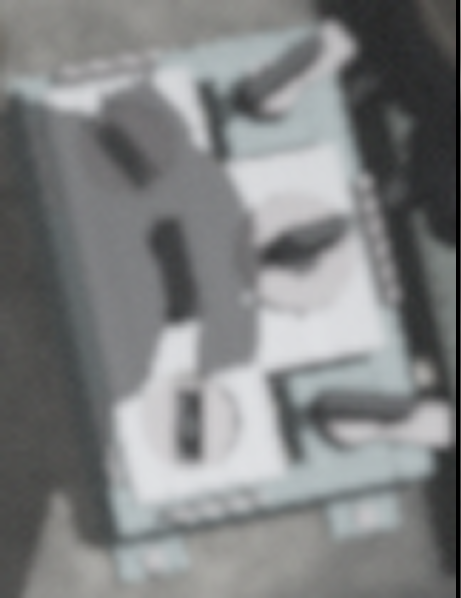

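Stud in slot a is turned crosswise and seated. Now the second stud.

>>> carry_out(targets=[0.03, 0.04, 0.0012, 0.0024, 0, 0, 0, 0.03, 0.08, 0.0012, 0.0024, 0, 0, 0, 0.03, 0.1, 0.0012, 0.0024, 0, 0, 0, 0.03, 0.109, 0.0012, 0.0024, 0, 0, 0, 0.03, 0.109, 0.0012, 0.0024, 0, 0, 0, 0, 0.109, 0.0012, 0.0024, 0, 0, 0, 0, 0.109, 0.0012, 0.0024, 0, 0, 0, 0, 0.109, 0.0012, 0.0024, 0, 0, 0, 0, 0.109, 0.0012, 0.0024, 0, 0, 0, 0, 0.109, 0.0012, 0.0024, 0, 0, 0], squeeze=50)

```text
clock: 23.75
tcp_pos: [0.4231, -0.0132, 0.0404]
orientation: [0.235, 1.556, -0.24]
contact_force: [-1.7, -0.7, 7.6]
grip_width: 0.0095
```

>>> carry_out(targets=[0, -0.03, 0, 0, 0, 0, 0, 0, -0.06, 0, 0, 0, 0, 0, 0, -0.1, 0, 0, 0, 0, 0, 0, -0.15, 0, 0, 0, 0, 0, 0, -0.15, 0, 0, 0, 0, 0])

```text
clock: 24.38
tcp_pos: [0.4255, -0.0125, 0.1941]
orientation: [0.235, 1.547, -0.24]
contact_force: [0.2, 0.8, -1.2]
grip_width: 0.0093
```

Run:
```python
from h import *
togo([.4422,-.2545,.102],np.radians(78.5)); print(r.get_obs()['grip_width'])
```

```text
shift [ 0.0934 -0.2258  0.0871] turn [-1.17  0.12  0.03] alt [34.83  0.04 -0.19] | j7 1.04 tcp [ 0.4255 -0.0125  0.1941] f [ 0.2  0.8 -1.2] t 24.38
0.009259677759912476
```

>>> carry_out(targets=[0, 0, -0.045, 0.017, -0.2, 0, 0, 0, 0, -0.09, 0.034, -0.4, 0, 0, 0, 0, -0.135, 0.051, -0.6, 0, 0, 0, 0, -0.18, 0.068, -0.8, 0, 0, 0, 0.01, -0.2258, 0.0871, -1.17, 0.12, 0.03, 0, 0.04, -0.2258, 0.0871, -1.17, 0.12, 0.03, 0, 0.07, -0.2258, 0.0871, -1.17, 0.12, 0.03, 0, 0.093, -0.2258, 0.0871, -1.17, 0.12, 0.03, 0, 0.093, -0.2258, 0.0871, -1.17, 0.12, 0.03, 0, 0.093, -0.2258, 0.0871, -1.17, 0.12, 0.03])

```text
clock: 25.62
tcp_pos: [0.4424, -0.2544, 0.1028]
orientation: [0.158, 1.564, -0.157]
contact_force: [0.4, 0.0, -0.6]
grip_width: 0.0089
```

Run:
```python
from h import *
togo([.4422,-.2545,.0725],np.radians(78.5))
C=cam('wrist');f=r.grab_frame('wrist');cv2.imwrite('pics/w11.png',cv2.resize(f,(800,600),interpolation=cv2.INTER_CUBIC))
o=r.get_obs();p=o['tcp_pos']
y=np.radians(-11.5);d=np.array([np.cos(y),np.sin(y),0])
for k in(-.0023,0): 
    c=p+d*k; a=np.linspace(0,2*np.pi,8,endpoint=False)
    print(k,(proj(C,[[c[0]+.026*np.cos(t),c[1]+.026*np.sin(t),p[2]-.033+.0245] for t in a])/.7).round(0).tolist())
```

```text
shift [ 0.0303 -0.0001 -0.0002] turn [ 0.    0.01 -0.  ] alt [-3.6e+01  1.0e-02  1.0e-02] | j7 1.56 tcp [ 0.4424 -0.2544  0.1028] f [ 0.4  0.  -0.6] t 25.62
-0.0023 [[404.0, 427.0], [444.0, 404.0], [456.0, 361.0], [429.0, 322.0], [378.0, 313.0], [336.0, 340.0], [329.0, 384.0], [358.0, 419.0]]
0 [[404.0, 431.0], [444.0, 409.0], [455.0, 366.0], [429.0, 328.0], [378.0, 319.0], [337.0, 345.0], [329.0, 389.0], [358.0, 424.0]]
```

View pics/w11.png

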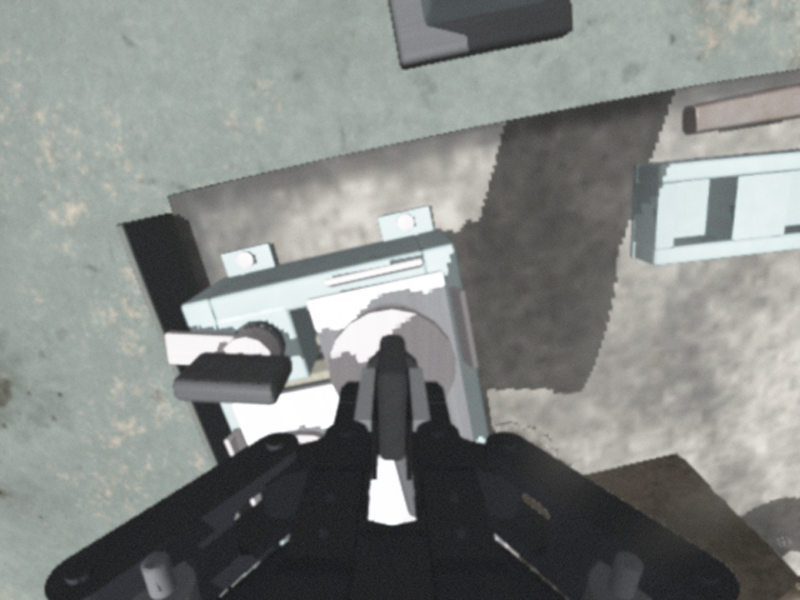

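Flange edge at (390,308) suggests the stud sits about 1.8 mm back along its bar; shift by that and insert.

>>> carry_out(targets=[0, 0, 0, 0.0016, 0, 0, 0, 0, 0.006, 0, 0.0016, 0, 0, 0, 0, 0.012, 0, 0.0016, 0, 0, 0, 0, 0.017, 0, 0.0016, 0, 0, 0, 0, 0.022, 0, 0.0016, 0, 0, 0, 0, 0.027, 0, 0.0016, 0, 0, 0, 0, 0.031, 0, 0.0016, 0, 0, 0, 0, 0.0325, 0, 0.0016, 0, 0, 0, 0, 0.0325, 0, 0.0016, 0, 0, 0])

```text
clock: 26.8
tcp_pos: [0.4442, -0.2549, 0.0733]
orientation: [0.156, 1.564, -0.159]
contact_force: [-12.0, 5.1, 35.3]
grip_width: 0.0089
```

>>> carry_out(targets=[0, 0.0005, -0.0003, 0, 1.8, 0, 0, 0, 0.0005, -0.0006, -0.0001, 3.6, 0, 0, 0, 0.0005, -0.0008, -0.0002, 5.4, 0, 0, 0, 0.0005, -0.0011, -0.0003, 7.2, 0, 0, 0, 0.0005, -0.0013, -0.0005, 9, 0, 0, 0, 0.0005, -0.0015, -0.0007, 10.8, 0, 0, 0, 0.0005, -0.0016, -0.001, 12.6, 0, 0, 0, 0.0005, -0.0017, -0.0012, 14.4, 0, 0, 0, 0.0005, -0.0018, -0.0015, 16.2, 0, 0, 0, 0.0005, -0.0018, -0.0018, 18, 0, 0, 0, 0.0005, -0.0018, -0.0018, 18, 0, 0, 0, 0.0005, -0.0018, -0.0018, 18, 0, 0])

```text
clock: 28.3
tcp_pos: [0.4429, -0.257, 0.0734]
orientation: [1.355, 1.103, -1.355]
contact_force: [-0.9, -1.4, 6.2]
grip_width: 0.0089
```

Run:
```python
from h import *
togo([.4422,-.2545,.0725],np.radians(-11.5)); o=r.get_obs(); print(o['moment'],o['grip_width'])
```

```text
shift [ 0.0009 -0.0012 -0.0023] turn [-0.    0.03 -0.03] alt [36.   -0.05 -0.05] | j7 0.21 tcp [ 0.4429 -0.257   0.0734] f [-0.9 -1.4  6.2] t 28.3
[-0.03970355  0.34035291 -0.09232894] 0.008920070104787516
```

>>> carry_out(targets=[0, -0.002, 0, 0, 0, 0, 0, 0, -0.004, 0, 0, 0, 0, 0, 0, -0.004, 0, 0, 0, 0, 0, 0.022, -0.004, 0, 0, 0, 0, 0, 0.022, -0.004, 0, 0, 0, 0, 0, 0.022, -0.004, 0, 0, 0, 0, 0, 0.022, -0.03, 0, 0, 0, 0, 0, 0.022, -0.08, 0, 0, 0, 0, 0, 0.022, -0.13, 0, 0, 0, 0, 0, 0.022, -0.15, 0, 0, 0, 0, 0, 0.022, -0.15, 0.0, 0, 0, 0, 0])

```text
clock: 29.68
tcp_pos: [0.4435, -0.257, 0.225]
orientation: [1.356, 1.1, -1.353]
contact_force: [0.7, -0.1, -0.3]
grip_width: 0.0222
```

Run:
```python
from h import *
t=r.grab_frame('top');cv2.imwrite('pics/t3.png',t);w=r.grab_frame('wrist')
o=r.get_obs();print(o['tcp_pos'],o['contact_force'],o['orientation'],o['joints'].round(2))
A=crop(t,350,155,80,105,5.7)
s=cv2.cvtColor(r.grab_frame('scene')[140:220,290:390],1) if 0 else r.grab_frame('scene')[140:230,295:390]
s=cv2.resize(s,(330,313),interpolation=cv2.INTER_CUBIC); w=cv2.resize(w,(330,248)); 
B=np.zeros((A.shape[0],330,3),'uint8');B[:313]=s;B[313:561]=w
cv2.imwrite('pics/comb.png',np.hstack([A,B]))
```

```text
[ 0.44204129 -0.25627754  0.22258198] [-0.17514461 -0.4242053   0.12628538] [ 1.35447804  1.10436259 -1.35569985] [ 0.38  0.22  0.03  1.96 -0.01  0.97  0.21]
```

View pics/comb.png

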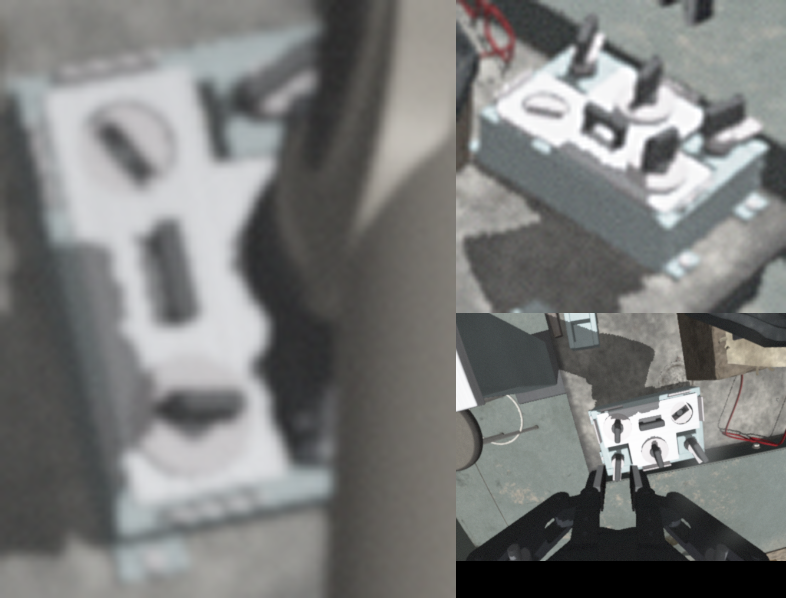

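Both studs stand upright, crosswise in slots a and c at equal height; slot b is empty (no third stud). Now the right bolt (bar direction ≈ -102°, so jaw ≈ -11.5°).

Run:
```python
from h import *
togo([.4315,-.3193,.076],np.radians(-11.5))
```

```text
shift [0.1463 0.0024 0.0636] turn [-0.    0.02 -0.01] alt [ 3.6e+01 -1.0e-02 -4.0e-02] | j7 0.21 tcp [ 0.4418 -0.2562  0.2221] f [ 0.7 -0.6 -0.5] t 29.82
```

>>> carry_out(targets=[0.032, 0, 0.0024, 0.04, 0, 0, 0, 0.032, 0.02, 0.0024, 0.0636, 0, 0, 0, 0.032, 0.07, 0.0024, 0.0636, 0, 0, 0, 0.032, 0.1, 0.0024, 0.0636, 0, 0, 0, 0.032, 0.125, 0.0024, 0.0636, 0, 0, 0, 0.032, 0.14, 0.0024, 0.0636, 0, 0, 0, 0.032, 0.145, 0.0024, 0.0636, 0, 0, 0, 0.032, 0.145, 0.0024, 0.0636, 0, 0, 0, 0, 0.145, 0.0024, 0.0636, 0, 0, 0, 0, 0.145, 0.0024, 0.0636, 0, 0, 0, 0, 0.145, 0.0024, 0.0636, 0, 0, 0, 0, 0.145, 0.0024, 0.0636, 0, 0, 0], squeeze=40)

```text
clock: 31.32
tcp_pos: [0.4309, -0.3196, 0.0782]
orientation: [1.354, 1.105, -1.357]
contact_force: [-3.8, 0.1, 6.1]
grip_width: 0.0093
```

Run:
```python
from h import *
togo([.4315,-.3193,.076],np.radians(91.16)); o=r.get_obs(); print(o['grip_width'],o['moment'].round(3))
```

```text
shift [ 0.0022  0.0005 -0.0004] turn [15.46  0.02 -0.02] alt [-2.054e+01  2.000e-02  2.000e-02] | j7 0.35 tcp [ 0.4309 -0.3196  0.0782] f [-3.8  0.1  6.1] t 31.32
0.00934717535682484 [ 0.218  0.809 -0.017]
```

>>> carry_out(targets=[0, 0, 0, 0, -2, 0, 0, 0, 0, 0, 0, -4, 0, 0, 0, 0, 0, 0, -6, 0, 0, 0, 0, 0, 0, -8, 0, 0, 0, 0, 0, 0, -10, 0, 0, 0, 0, 0, 0, -12, 0, 0, 0, 0, 0, 0, -14, 0, 0, 0, 0, 0, 0, -16, 0, 0, 0, 0, 0, 0, -18, 0, 0, 0, 0, 0, 0, -19.8, 0, 0, 0, 0, 0, 0, -20.9, 0, 0, 0, 0, 0, 0, -20.9, 0, 0])

```text
clock: 32.83
tcp_pos: [0.4317, -0.3189, 0.0783]
orientation: [-0.04, 1.569, 0.038]
contact_force: [2.9, 3.9, -4.9]
grip_width: 0.0092
```

Run:
```python
from h import *
togo([.4315,-.3193,.078],np.radians(91.16)); o=r.get_obs(); print(o['grip_width'],o['moment'].round(3))
```

```text
shift [ 0.0003 -0.0004 -0.0002] turn [0.33 0.02 0.02] alt [-3.567e+01 -2.000e-02  3.000e-02] | j7 1.89 tcp [ 0.4317 -0.3189  0.0783] f [ 2.9  3.9 -4.9] t 32.83
0.009193258668011264 [ 0.752 -0.718 -0.657]
```

Reaction moment −0.66 N·m: right bolt is at its stop. Release and go to the left bolt.

>>> carry_out(targets=[0.026, 0, 0, 0, 0, 0, 0, 0.026, 0, 0, 0, 0, 0, 0, 0.026, 0, 0, 0, 0, 0, 0, 0.026, -0.02, 0, 0, 0, 0, 0, 0.026, -0.07, 0, 0, 0, 0, 0, 0.026, -0.12, 0, 0, 0, 0, 0, 0.026, -0.12, 0, 0, 0, 0, 0])

```text
clock: 33.7
tcp_pos: [0.4338, -0.3202, 0.2025]
orientation: [-0.043, 1.563, 0.033]
contact_force: [0.3, 0.2, -0.7]
grip_width: 0.0258
```

Run:
```python
from h import *
togo([.5755,-.3158,.19],np.radians(20))
C=cam('wrist');f=r.grab_frame('wrist');cv2.imwrite('pics/w12.png',f)
```

```text
shift [ 0.0136 -0.0024  0.1416] turn [1.456e+01 1.300e-01 1.000e-02] alt [-2.144e+01 -1.000e-02  1.400e-01] | j7 1.98 tcp [ 0.4338 -0.3202  0.2025] f [ 0.3  0.2 -0.7] t 33.7
```

>>> carry_out(targets=[0.04, 0, 0, 0.04, 2, 0, 0, 0.04, 0, 0, 0.08, 4, 0, 0, 0.04, 0, -0.002, 0.12, 6, 0, 0, 0.04, 0, -0.0024, 0.1416, 8, 0, 0, 0.04, 0, -0.0024, 0.1416, 10, 0, 0, 0.04, 0, -0.0024, 0.1416, 12, 0, 0, 0.04, 0, -0.0024, 0.1416, 14, 0.13, 0, 0.04, 0.013, -0.0024, 0.1416, 14.56, 0.13, 0, 0.04, 0.013, -0.0024, 0.1416, 14.56, 0.13, 0])

```text
clock: 34.88
tcp_pos: [0.5724, -0.3145, 0.1851]
orientation: [0.947, 1.364, -0.951]
contact_force: [-0.2, -0.2, -0.1]
grip_width: 0.0402
```

Run:
```python
from h import *
C=cam('wrist');f=r.grab_frame('wrist');cv2.imwrite('pics/w13.png',f)
togo([.5755,-.3158,.077],np.radians(20))
# left bar direction check from w4 viewed points
o=r.get_obs();Rt=R.from_rotvec(o['orientation']).as_matrix();K,D,t,M=cam('wrist')
tc=Rt.T@(t-o['tcp_pos']);Mc=Rt.T@M
R4=R.from_rotvec([2.211,.021,-2.212]).as_matrix();C4=(K,D,np.array([.5029,-.2589,.1362])+R4@tc,R4@Mc)
p=unproj(C4,(np.array([(487,212),(580,180)])+.5)*.7-.5,.1045);print(p,np.degrees(np.arctan2(*(p[1]-p[0])[1::-1])))
```

```text
shift [0.1091 0.0026 0.0024] turn [ 0.01 -0.06  0.07] alt [-35.99  -0.11  -0.09] | j7 0.67 tcp [ 0.573  -0.3147  0.1861] f [ 0.1 -0.5  0.3] t 34.92
[[ 0.56702855 -0.29720473  0.1045    ]
 [ 0.58092843 -0.33419853  0.1045    ]] -69.40702168695502
```

>>> carry_out(targets=[0.04, 0.03, 0.0026, 0.0024, 0, 0, 0, 0.04, 0.06, 0.0026, 0.0024, 0, 0, 0, 0.04, 0.085, 0.0026, 0.0024, 0, 0, 0, 0.04, 0.1, 0.0026, 0.0024, 0, 0, 0, 0.04, 0.108, 0.0026, 0.0024, 0, 0, 0, 0.04, 0.108, 0.0026, 0.0024, 0, 0, 0, 0, 0.108, 0.0026, 0.0024, 0, 0, 0, 0, 0.108, 0.0026, 0.0024, 0, 0, 0, 0, 0.108, 0.0026, 0.0024, 0, 0, 0, 0, 0.108, 0.0026, 0.0024, 0, 0, 0, 0, 0.108, 0.0026, 0.0024, 0, 0, 0])

```text
clock: 36.3
tcp_pos: [0.5752, -0.3162, 0.0791]
orientation: [0.947, 1.362, -0.951]
contact_force: [-2.8, 0.4, 6.0]
grip_width: 0.0092
```

Run:
```python
from h import *
togo([.5755,-.3158,.078],np.radians(-88.84)); o=r.get_obs(); print(o['grip_width'],o['moment'].round(3))
```

```text
shift [ 0.0011  0.0004 -0.0003] turn [-14.22  -0.09   0.03] alt [21.78  0.03  0.1 ] | j7 0.65 tcp [ 0.5752 -0.3162  0.0791] f [-2.8  0.4  6. ] t 36.3
0.00916110987766858 [0.092 0.742 0.052]
```

Grip good. Turn clockwise 21.8 units plus a little.

>>> carry_out(targets=[0, 0, 0, 0, 2, 0, 0, 0, 0, 0, 0, 4, 0, 0, 0, 0, 0, 0, 6, 0, 0, 0, 0, 0, 0, 8, 0, 0, 0, 0, 0, 0, 10, 0, 0, 0, 0, 0, 0, 12, 0, 0, 0, 0, 0, 0, 14, 0, 0, 0, 0, 0, 0, 16, 0, 0, 0, 0, 0, 0, 18, 0, 0, 0, 0, 0, 0, 20, 0, 0, 0, 0, 0, 0, 21.8, 0, 0, 0, 0, 0, 0, 22.2, 0, 0])

```text
clock: 37.8
tcp_pos: [0.5743, -0.3155, 0.0791]
orientation: [-2.201, 0.016, 2.222]
contact_force: [-5.6, 1.4, 2.4]
grip_width: 0.0092
```

Run:
```python
from h import *
togo([.5755,-.3158,.078],np.radians(-88.84)); o=r.get_obs(); print(o['grip_width'],o['moment'].round(3))
```

```text
shift [ 0.0011  0.0003 -0.0013] turn [-0.42  0.11  0.03] alt [35.57  0.05 -0.17] | j7 -0.97 tcp [ 0.5743 -0.3155  0.0791] f [-5.6  1.4  2.4] t 37.8
0.009197644186713129 [0.316 0.764 0.876]
```

>>> carry_out(targets=[0.026, 0, 0, 0, 0, 0, 0, 0.026, 0, 0, 0, 0, 0, 0, 0.026, 0, 0, 0, 0, 0, 0, 0.026, -0.02, 0, 0, 0, 0, 0, 0.026, -0.07, 0, 0, 0, 0, 0, 0.026, -0.12, 0, 0, 0, 0, 0, 0.026, -0.17, -0.01, 0.04, 0, 0, 0, 0.026, -0.17, -0.03, 0.08, 0, 0, 0, 0.026, -0.17, -0.058, 0.12, 0, 0, 0, 0.026, -0.17, -0.058, 0.15, 0, 0, 0, 0.026, -0.17, -0.058, 0.15, 0, 0, 0])

```text
clock: 39.17
tcp_pos: [0.4251, -0.2559, 0.2523]
orientation: [-2.202, 0.018, 2.219]
contact_force: [0.1, 0.4, 0.3]
grip_width: 0.0265
```

```bash
cat > chk.py <<'E'
from h import *
C=cam('wrist');f=r.grab_frame('wrist');cv2.imwrite('pics/w14.png',f)
o=r.get_obs();print(o['tcp_pos'].round(3),o['clock'])
h=np.array([.5027,-.2793]);th=-1.5505;Q=np.array([[np.cos(th),-np.sin(th)],[np.sin(th),np.cos(th)]])
g=cv2.cvtColor(cv2.resize(f,None,fx=4,fy=4,interpolation=cv2.INTER_CUBIC),6)
# rectify to housing plane at height z; 0.5mm/px
for n,p,z in(('stud a',(34,0),.104),('stud c',(-26,-60),.104),('empty b',(-26,60),.054),('bolt l',(38,72),.1045),('bolt r',(38,-72),.1045),('handle',(-22,0),.087)):
    c=h+Q@(np.array(p)/1e3); N=121; s=np.arange(N)-60
    X,Y=np.meshgrid(s*.0005,-s*.0005)
    uv=proj(C,np.c_[c[0]+X.ravel(),c[1]+Y.ravel(),np.full(X.size,z)])*4+1.5
    im=cv2.remap(g,uv[:,0].reshape(N,N).astype('f'),uv[:,1].reshape(N,N).astype('f'),1)
    cv2.imwrite(f"pics/r_{n.replace(' ','')}.png",im)
    m=np.zeros_like(im);cv2.circle(m,(60,60),56,1,-1)
    b=((im<75)&(m>0)).astype('uint8');cs,_=cv2.findContours(b,0,2)
    if not cs: print(n,'none');continue
    k=max(cs,key=cv2.contourArea);bx=cv2.boxPoints(cv2.minAreaRect(k));e=[bx[1]-bx[0],bx[2]-bx[1]];L=max(e,key=np.linalg.norm)
    ctr=(bx.mean(0)-60)*.5
    print(n,'offset mm x,y',ctr[0].round(1),-ctr[1].round(1),'size',[round(float(np.linalg.norm(v))*.5,1) for v in e],'dir',round(float(np.degrees(np.arctan2(-L[1],L[0]))%180),1))
E
python3 chk.py
```

```text
[ 0.427 -0.256  0.252] 39.225
stud a offset mm x,y 4.5 10.5 size [7.2, 23.7] dir 116.6
stud c offset mm x,y 8.1 0.1 size [31.8, 19.4] dir 83.4
empty b offset mm x,y 9.0 0.7 size [8.7, 2.5] dir 29.7
bolt l offset mm x,y 1.2 -23.7 size [39.0, 8.5] dir 3.5
bolt r offset mm x,y -2.7 -22.5 size [10.5, 42.3] dir 171.4
handle none
```

```bash
cat > chk2.py <<'E'
from h import *
from scipy.optimize import brute
C=cam('wrist');f=cv2.imread('pics/w14.png')
g=cv2.GaussianBlur(cv2.cvtColor(f,6),(0,0),.6).astype('f')
h=np.array([.5027,-.2793]);th=-1.5505;Q=np.array([[np.cos(th),-np.sin(th)],[np.sin(th),np.cos(th)]])
def samp(c,ang,z,l,w0,w1):
    s,t=np.meshgrid(np.linspace(-l/2,l/2,25),np.linspace(w0,w1,5));ca,sa=np.cos(ang),np.sin(ang)
    uv=proj(C,np.c_[c[0]+(s*ca-t*sa).ravel(),c[1]+(s*sa+t*ca).ravel(),np.full(s.size,z)]).astype('f')
    return cv2.remap(g,uv[:,:1],uv[:,1:],1).mean()
for n,p,z,l,e in(('stud a',(34,0),.104,.034,97.5),('stud c',(-26,-60),.104,.034,78.5),('bolt l',(38,72),.1045,.042,1.2),('bolt r',(38,-72),.1045,.042,1.2),('handle',(-22,0),.087,.044,1.2)):
    c0=h+Q@(np.array(p)/1e3);best=[]
    for a in range(0,180,5):
        for dx in np.arange(-4,4.1,2):
            for dy in np.arange(-4,4.1,2):
                c=c0+np.array([dx,dy])/1e3;t=np.radians(a)
                best.append((samp(c,t,z,l*.9,-.004,.004),a,dx,dy))
    best.sort();print(n,'expected',e,'darkest:',[(round(float(v)),a,float(x),float(y)) for v,a,x,y in best[:5]])
E
python3 chk2.py
```

```text
stud a expected 97.5 darkest: [(96, 95, 4.0, 4.0), (97, 90, 4.0, 4.0), (100, 100, 4.0, 4.0), (100, 95, 4.0, 2.0), (101, 90, 4.0, 2.0)]
stud c expected 78.5 darkest: [(65, 85, 4.0, 0.0), (66, 80, 4.0, 0.0), (66, 85, 4.0, 2.0), (67, 90, 4.0, 2.0), (67, 90, 4.0, 0.0)]
bolt l expected 1.2 darkest: [(73, 0, -2.0, 4.0), (74, 175, -2.0, 4.0), (74, 0, 0.0, 4.0), (75, 175, 0.0, 4.0), (75, 5, -2.0, 4.0)]
bolt r expected 1.2 darkest: [(74, 5, 4.0, 4.0), (75, 10, 4.0, 4.0), (76, 0, 4.0, 4.0), (77, 10, 2.0, 4.0), (77, 5, 2.0, 4.0)]
handle expected 1.2 darkest: [(107, 0, 2.0, 0.0), (107, 5, 2.0, 2.0), (107, 5, 4.0, 2.0), (107, 0, 4.0, 0.0), (107, 5, 2.0, 0.0)]
```

```bash
python3 -c "
from bench import r
print(r.hand_in())"
```

```text
the job is handed in; nothing more can be done
None
```

I handed the job in at about 39 s. By my checks the housing is closed, the studs are locked and both bolts are at their stops. `hand_in` gives no verdict, so none of this is confirmed by the judge.

- **Cover:** it lies flat between its lips with the tail between the bolts. The tool height at contact (65.4 mm) matched the seat, and a wrist picture showed it within the lips.
- **Studs:** only two were in the rack. One is in slot a and the other in slot c, each pushed in until the flange landed, turned a quarter turn clockwise and released. Pictures taken after each release show both upright and turned across their slots.
- **Bolts:** I turned both until a clear stop, with reaction moments of about 0.66 N·m (right) and 0.88 N·m (left) against 0.06 N·m of friction.
- **Bystanders:** the arm never went near the oil can, chisel or spanner, but I did not measure them again at the end.

**Last checks:**
- A first automatic blob check gave unusable numbers because of shadows and dark surroundings.
- A second check matching bar directions agreed with what I expected: studs at 95° and 80–85° (97.5° and 78.5° expected), bolts at 0° and 5° (1.2° expected). Its position offsets of 2 to 4 mm are unreliable, because the bars' sides bias it.
- I did not measure the studs' locked height directly. I inferred it from the push, the quarter turn and letting each one rise 4 mm before release.

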